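# Load the next sample carrier from the chute into the counter

## Robot

A 6-joint arm with a two-finger parallel gripper is mounted at the origin on the work surface. World frame = base frame: x ahead of the robot, y to its left, z up, the work surface at z = 0. Lengths are in m, angles in rad, forces in N, time in s.
With the tool pointing down it reaches from about 0.375 to 0.9 m from the base axis. Payload 3.1 kg.
Tool frame: the origin (TCP) lies midway between the tips of the shut fingers; the grasp point (between the pads) lies 19 mm behind it; x points along the fingers, z is the direction in which the jaws open and shut, and the axes are right-handed (so a half turn about x gives the same grasp; the last joint's range is limited). The gripper opens to 87 mm and grips with 3 to 60 N. Pads are 19 mm wide; open, the fingers measure 117 mm over their backs; the gripper's body (75 mm by 190 mm) begins 51 mm behind the grasp point.
Start: joints at [-1.407, 0.527, 1.433, -0, 1.181, -0.178], TCP at [0.21, -0.589, 0.223] pointing down, gripper open.
Joint ranges: [-3.08, 3.08], [-0.75, 2.2], [0.22, 2.44], [-1.43, 4.57], [0, 2.65], [-2.85, 2.85]. Speed limits (rad/s): [2.79, 2.79, 3.14, 3.14, 3.14, 3.14].

## Interface

Orientations are given as a 3x3 rotation matrix whose columns are the frame's x, y, z axes.
In Python, from plant import sense, get_image, camera_params, hand_in gives the robot as it stands.
- The arm moves only by the tool apply_moves, never from a script. Its argument "plan" is one flat list of numbers, 7 for each row, row after row: the opening, from -1 (shut) to 1 (fully open), then the shift along the world's x, y, z in m, then the turn, a rotation vector about the world's x, y, z in rad. In form: [grip, dx, dy, dz, rx, ry, rz, grip, dx, dy, dz, rx, ry, rz, ...]. A call has 1 to 8 rows; each row is the pose to reach, as a shift and turn from the pose commanded when the call began; what a row does not reach only later rows make up. A row lasts 1/10 s, in which the tool goes at most 50 mm and 8.59 degrees, less where a joint would pass 70% of its speed; a pose out of reach is approached as far as the arm can. A call with a gripper value outside its range is refused whole. The fingers move at their own pace and stop on an object; the grip force is fixed at half the most. Time passes only in rows, so rows that repeat a pose let the fingers close. It gives the time, the measured TCP pose, the force and the opening at its end, in the units of the state.
- sense(): the state, without advancing time (a new reading comes with each control period).
- get_image(name): name is "scene" or "top" or "wrist"; returns (picture, depth): 384x512x3 uint8, blue, green, red; 384x512 float32, m along the optical axis (not along the pixel's ray), 0 where there is no reading.
- camera_params(name): a dict with "fx", "fy", "cx", "cy" (pixels), "world_from_camera" (4x4, takes a point from camera to world coordinates); the wrist camera has in their place "T_tool_cam" (4x4, takes a point from camera to tool coordinates, whose origin is the TCP and whose axes are the tool frame's). Camera axes: x right, y down, z forward; pixel columns grow to the right and rows downward; lengths in m; the calibration is good to about 2 mm. A picture is of the moment at which its call begins: read the wrist's pose just before it. camera_params takes no time and is no camera call.
- hand_in(): hands the job in, once; it reports no verdict.
The state is a dict: "t": time; "qpos": joint angles; "joint_velocities": joint speeds; "joint_efforts": joint torques, N m; "eef_pos": TCP position; "tool_rot": TCP orientation; "wrist_force": force on the tool from outside, world axes, zero at the start; "wrist_torque": the same for the moment, N m; "grip_width": opening from 0.0 (shut) to 1.0 (fully open).
Only numpy, scipy, OpenCV 4.12 (cv2) and the standard library are available. Lean on these libraries where they do the work, as an engineer would, in place of code of your own. Each camera call takes 0.05 s, during which the arm holds its last target.

## Task

Load the next sample into the counter: start the lowest carrier out from under the chute's front gate with the sprung ejector at the back, let the ejector return, and draw that carrier out while the ones above stay in the chute and just settle down one place. Set it down, without dropping it and always sample side up, squarely and flat in the nest of the open drawer, then push the drawer fully home. Leave everything else on the bench where it is.

Things in the scene. Friction and masses are not known exactly. Their poses are not given: they have to be found in the camera images.
- chute: aluminium four-post gravity chute for flat sample carriers, fixed to the bench. Origin on the bench under the middle of the column; -x is the draw direction (exit, roughly towards the robot), z up. Carriers lie in it with their 72 mm side along x, on a bed 40 mm above the bench; posts reach 125 mm. Inside of the column: x -37.5 to 37.5, y -29.5 to 29.5 mm
- gate (a point): middle of the exit on the bed, in the plane of the front posts' outer face (chute x = -43.5, z = 40 mm); axes as the chute's. The two front posts, 12 mm wide at y = +-23.5 mm with the middle open, end 12.5 mm above the bed, so that only the lowest carrier can pass under them
- tongue (a point): middle of the exit tongue's top, 38 mm in front of the gate, level with the bed (z = 40 mm). The tongue, 34 mm wide, 12 mm thick, 75 mm long, bears a drawn carrier, which overhangs it 11 mm each side for the fingers. Beside and under it is free room down to the bench, or the 10 mm thick foot plate for chute x > -65 mm
- ejector (a joint): sprung ejector slide at the back of the chute, 0 at rest, 0.027 m at its stop; grows as the tab is pulled along the chute's -x. Its blade shoves the lowest carrier out under the gate (the first 2 to 3 mm are idle; at the stop it projects 15 to 18 mm past the front posts). Takes 5 to 10 N, springs back when let go
- ejector_tab (a point): middle of the ejector's black thumb tab, on the chute's middle line: 10 mm thick along the chute's x, 30 mm wide, 34 mm tall, centre 106 mm above the bench (89 to 123 mm), at the chute's x = 76.5 mm at rest; moves with the slide. It sits on a 24 mm wide, 6 mm thick steel upright; free room behind it
- carrier1_mid (a point): centre (half-way up) of the lowest carrier in the chute, the next sample: a grey plastic plate, 72 (x) x 56 (y) x 10 mm, about 60 g, with a round 45 mm metal sample dish let in flush in its upper face (z up). At the start it lies on the chute's bed, flush with those above
- carrier2_mid (a point): centre of the second carrier from below in the chute, the same grey plastic plate, 72 x 56 x 10 mm
- carrier3_mid (a point): centre of the third carrier, the same grey plastic plate, 72 x 56 x 10 mm
- carrier4_mid (a point): centre of the fourth carrier, the same grey plastic plate, 72 x 56 x 10 mm
- carrier5_mid (a point): centre of the fifth, topmost carrier, the same grey plastic plate, 72 x 56 x 10 mm
- counter: radiation counter fixed to the bench: grey shield block, front face at its x = +16 mm, 106 mm deep, 154 mm wide, 115 mm high, with a round steel detector on top to 192 mm. Origin on the bench; -x is the side where the drawer comes out (roughly towards the robot)
- drawer (a joint): sample drawer of the counter, 0 = fully home to 0.112 m = fully out; grows as it comes out along the counter's -x. Friction about 2 N
- nest (a point): middle of the nest's floor in the drawer's tray, 30 mm above the bench; moves with the drawer; axes as the counter's. It takes one carrier flat, long side along x: end lips 78 mm apart, corner lips 61 mm apart, 3.5 mm high. The tray's waist, 48 mm long in x, is only 40 mm wide, without side lips, so fingers can straddle a carrier there (20 mm free below while the drawer is out)
- drawer_handle (a point): middle of the drawer's steel bar handle, 70 mm long along y, 40 mm above the bench, 35 mm in front of the drawer's front panel (88 mm wide, 12 to 62 mm above the bench, front face 58 mm in front of the nest's middle)
- counted_carrier: bystander: a carrier already counted, lying on the bench, the same grey plastic plate, 72 x 56 x 10 mm; origin under its centre
- tweezers: bystander: steel tweezers, 120 mm long along x, lying flat
- pen: bystander: blue pen, 140 mm long along x, lying flat
- sample_jar: bystander: small glass jar, 40 mm across, 55 mm tall; origin under its centre
- reagent_bottle: bystander: brown bottle, 56 mm across, 110 mm tall; origin under its centre
- beaker: bystander: glass beaker, 68 mm across, 85 mm tall; origin under its centre
- dish: bystander: clear round dish, 64 mm across, 15 mm tall; origin under its centre
Not all that is in view belongs to the job. Leave any orange look-alike of the chute alone.

How it is judged:
On the way, in this order (a step that is already met when the one before it is completed fails the run):
1. the ejector has started the lowest carrier out under the gate and has returned, the others still in the column (x of carrier1_mid in the frame of chute below -0.018 m and value of joint ejector below 0.006 m and horizontal distance between each of carrier2_mid, carrier3_mid, carrier4_mid, carrier5_mid and chute below 0.006 m), for 0.1 s.
2. the lowest carrier is drawn clear of the gate and the others have settled one place lower in the chute (horizontal distance between carrier1_mid and chute above 0.08 m and horizontal distance between each of carrier2_mid, carrier3_mid, carrier4_mid, carrier5_mid and chute below 0.006 m and z of carrier2_mid in the frame of chute between 0.042 and 0.048 m and z of carrier3_mid in the frame of chute between 0.052 and 0.058 m and z of carrier4_mid in the frame of chute between 0.062 and 0.068 m and z of carrier5_mid in the frame of chute between 0.072 and 0.078 m and angle between each of carrier2_mid, carrier3_mid, carrier4_mid, carrier5_mid's own z axis and vertical below 0.06 rad), for 0.2 s.
3. the carrier lies flat and square in the nest of the drawer while this is still out, let go (x of carrier1_mid in the frame of nest between -0.0055 and 0.0055 m and y of carrier1_mid in the frame of nest between -0.005 and 0.005 m and z of carrier1_mid in the frame of nest between 0.003 and 0.007 m and angle between carrier1_mid's own z axis and vertical below 0.06 rad and angle between the x axis of carrier1_mid and the x axis of nest, either way round below 0.12 rad and value of joint drawer above 0.06 m and contact force between the fingers and carrier1 below 0.1 N), for 0.2 s.
At the end, for the whole second after the job is handed in: Drawer home to 4 mm, the lowest carrier at rest in its nest, sample up: 5.5 mm along, 5 mm across, 2 mm in height, level to 0.06 rad, square to 0.12 rad. The other four level in the chute, in order, one place lower (6 mm sideways, 3 mm in height), ejector back to 4 mm (x of carrier1_mid in the frame of nest between -0.0055 and 0.0055 m and y of carrier1_mid in the frame of nest between -0.005 and 0.005 m and z of carrier1_mid in the frame of nest between 0.003 and 0.007 m and angle between each of carrier1_mid, carrier2_mid, carrier3_mid, carrier4_mid, carrier5_mid's own z axis and vertical below 0.06 rad and angle between the x axis of carrier1_mid and the x axis of nest, either way round below 0.12 rad and horizontal distance between each of carrier2_mid, carrier3_mid, carrier4_mid, carrier5_mid and chute below 0.006 m and z of carrier2_mid in the frame of chute between 0.042 and 0.048 m and z of carrier3_mid in the frame of chute between 0.052 and 0.058 m and z of carrier4_mid in the frame of chute between 0.062 and 0.068 m and z of carrier5_mid in the frame of chute between 0.072 and 0.078 m and value of joint each of drawer, ejector below 0.004 m and linear speed of carrier1 below 0.02 m/s); the robot touches nothing.
It fails at once if a carrier of those above is pulled out of the column (15 mm), lifted 8 mm or tipped over 0.5 rad (horizontal distance between any of carrier2_mid, carrier3_mid, carrier4_mid, carrier5_mid and chute above 0.015 m or z of carrier2_mid in the frame of chute above 0.063 m or z of carrier3_mid in the frame of chute above 0.073 m or z of carrier4_mid in the frame of chute above 0.083 m or z of carrier5_mid in the frame of chute above 0.093 m or angle between any of carrier2_mid, carrier3_mid, carrier4_mid, carrier5_mid's own z axis and vertical above 0.5 rad).
It fails at once if the carrier is tipped by more than 0.6 rad (angle between carrier1_mid's own z axis and vertical above 0.6 rad).
It fails at once if the carrier is dropped (moves faster than 0.6 m/s without being held) (linear speed of carrier1 above 0.6 m/s and contact force between the fingers and carrier1 below 0.05 N).
It fails at once if something else on the bench is moved by more than 20 mm (distance of any of counted_carrier, tweezers, pen, sample_jar, reagent_bottle, beaker, dish from where it was at the start of the episode above 0.02 m).
It also fails if it takes over 72 s, if anything falls off the work surface, if the arm or the gripper's body presses on something with over 40 N, if the wrist force passes 120 N, or if a joint passes its speed limit or range.

## Working session

There is one attempt and no reset: what is moved stays moved. The work goes in short steps, Python scripts to look and compute and a tool call to move; the robot and the scene stay as the last step left them, time stands still between calls to the robot, and variables do not carry over. Pictures are saved under pics/ and viewed, and the job is handed in when it is done.

Besides the shell and the picture viewer there is one more tool, called after "Call:" by a JSON object that holds its "name" and its "arguments", one argument or row to a line. apply_moves: Moves the arm, as the interface text tells. Its arguments: {"type":"object","properties":{"plan":{"type":"array"}},"required":["plan"]}

```bash
mkdir -p pics; ls; python3 - <<'E'
from plant import *
import cv2,numpy as np
s=sense();print(s)
for n in ("scene","top","wrist"):
    im,d=get_image(n);cv2.imwrite(f"pics/{n}0.png",im);np.save(f"pics/{n}0.npy",d)
    p=camera_params(n);print(n,{k:np.round(v,4) for k,v in p.items()})
E
```

```text
pics
{'t': 0.0, 'qpos': array([-1.40651635e+00,  5.28427576e-01,  1.43393384e+00, -2.92995220e-05,
        1.18135888e+00, -1.78517067e-01]), 'joint_velocities': array([-8.85216796e-05, -2.34599209e-04, -3.04278755e-04,  6.54120046e-04,
       -2.26399748e-04,  5.39993495e-05]), 'joint_efforts': array([ 1.49333155e-04, -4.40036881e+01, -1.76591080e+01,  6.34523551e-02,
        5.81700832e-02, -1.53030060e-04]), 'eef_pos': array([ 0.20996359, -0.58789162,  0.2215853 ]), 'tool_rot': array([[-3.74699777e-04,  9.41814517e-01,  3.36132825e-01],
       [ 2.09456409e-03,  3.36132850e-01, -9.41812253e-01],
       [-9.99997736e-01,  3.51154902e-04, -2.09863977e-03]]), 'wrist_force': array([-0.1004103 , -0.49735393,  0.09814211]), 'wrist_torque': array([0.01274756, 0.02207492, 0.01122847]), 'grip_width': 0.9997886754430777}
scene {'fx': np.float64(441.6809), 'fy': np.float64(441.6809), 'cx': np.float64(256.9648), 'cy': np.float64(188.9988), 'world_from_camera': array([[ 0.4182,  0.648 , -0.6365,  1.2157],
       [ 0.9083, -0.2906,  0.301 , -0.3216],
       [ 0.0101, -0.704 , -0.7101,  0.886 ],
       [ 0.    ,  0.    ,  0.    ,  1.    ]])}
top {'fx': np.float64(472.6304), 'fy': np.float64(472.6304), 'cx': np.float64(251.2971), 'cy': np.float64(188.139), 'world_from_camera': array([[ 2.1100e-02, -9.7600e-01,  2.1680e-01,  1.7460e-01],
       [-9.9980e-01, -2.1400e-02,  9.0000e-04,  4.5000e-03],
       [ 3.8000e-03, -2.1680e-01, -9.7620e-01,  1.5193e+00],
       [ 0.0000e+00,  0.0000e+00,  0.0000e+00,  1.0000e+00]])}
wrist {'fx': np.float64(296.4254), 'fy': np.float64(296.4254), 'cx': np.float64(255.9108), 'cy': np.float64(189.6461), 'T_tool_cam': array([[-9.000e-04, -2.930e-01,  9.561e-01, -1.629e-01],
       [ 2.000e-04, -9.561e-01, -2.930e-01,  8.120e-02],
       [ 1.000e+00, -1.000e-04,  9.000e-04,  6.000e-04],
       [ 0.000e+00,  0.000e+00,  0.000e+00,  1.000e+00]])}
```

View pics/scene0.png

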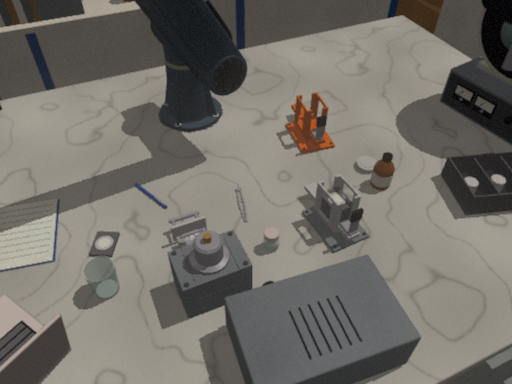

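View pics/top0.png

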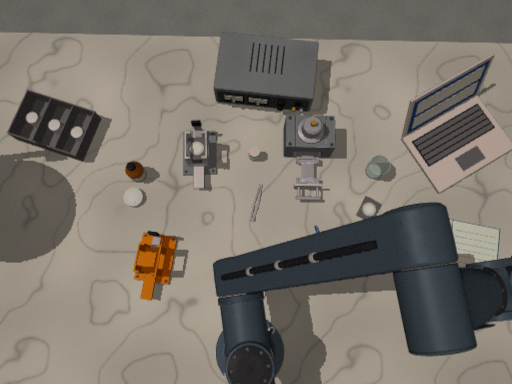

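View pics/wrist0.png

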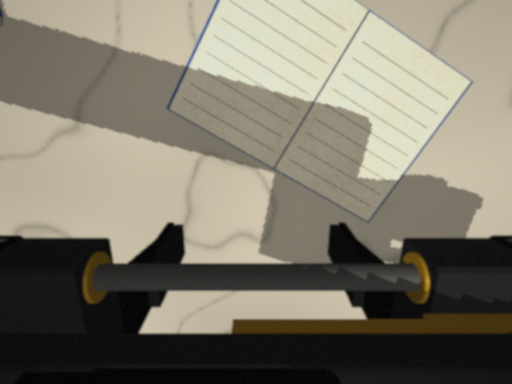

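The scene view shows the grey chute at (338,212) with its black tab at (356,217), an orange look-alike at (310,125), and the counter at (210,265) with the open drawer at (188,228). In the top view the same things are the grey chute at (200,155), the orange one at (155,265), and the counter/drawer at (310,135)/(308,180). Grey with 5 carriers fits the description. I'll confirm it in an enlarged crop.

```bash
cat > h.py <<'E'
from plant import *
import cv2,numpy as np
def cloud(n,d,R=None,p=None,c=None):
    c=c or camera_params(n)
    v,u=np.mgrid[0:d.shape[0],0:d.shape[1]]
    P=np.stack([(u-c['cx'])/c['fx']*d,(v-c['cy'])/c['fy']*d,d],-1)
    if n=='wrist':
        T=np.eye(4);T[:3,:3]=R;T[:3,3]=p;T=T@c['T_tool_cam']
    else: T=c['world_from_camera']
    return P@T[:3,:3].T+T[:3,3]
def proj(n,X,R=None,p=None):
    c=camera_params(n)
    if n=='wrist':
        T=np.eye(4);T[:3,:3]=R;T[:3,3]=p;T=T@c['T_tool_cam']
    else: T=c['world_from_camera']
    q=(np.atleast_2d(X)-T[:3,3])@T[:3,:3]
    return np.c_[q[:,0]/q[:,2]*c['fx']+c['cx'],q[:,1]/q[:,2]*c['fy']+c['cy']]
E
python3 - <<'E'
from h import *
t=cv2.imread('pics/top0.png');s=cv2.imread('pics/scene0.png')
a=cv2.resize(t[110:210,170:250],(400,500),interpolation=2)
b=cv2.resize(s[170:250,300:375],(400,427),interpolation=2); b=cv2.copyMakeBorder(b,0,73,0,0,0)
cv2.imwrite('pics/c0.png',np.hstack([a,b]))
a=cv2.resize(t[100:210,270:350],(400,550),interpolation=2)
b=cv2.resize(s[200:310,160:260],(400,440),interpolation=2); b=cv2.copyMakeBorder(b,0,110,0,0,0)
cv2.imwrite('pics/c1.png',np.hstack([a,b]))
d=np.load('pics/top0.npy');P=cloud('top',d)
for u,v in [(197,125),(197,148),(199,165),(199,178),(199,186),(190,170),(212,170),(308,160),(308,180),(308,193),(250,220),(312,125)]: print(u,v,P[v,u].round(4))
E
```

```text
197 125 [0.6913 0.1823 0.0991]
197 148 [0.6173 0.1796 0.0925]
199 165 [0.5768 0.1772 0.038 ]
199 178 [0.5336 0.1753 0.037 ]
199 186 [0.5054 0.1732 0.0451]
190 170 [0.5647 0.2083 0.0173]
212 170 [0.5673 0.1365 0.0137]
308 160 [ 0.6036 -0.1775  0.0306]
308 180 [ 0.5368 -0.1775  0.0284]
308 193 [ 4.998e-01 -1.807e-01 -1.000e-04]
250 220 [0.4053 0.0079 0.0052]
312 125 [ 0.6671 -0.1709  0.1868]
```

View pics/c0.png

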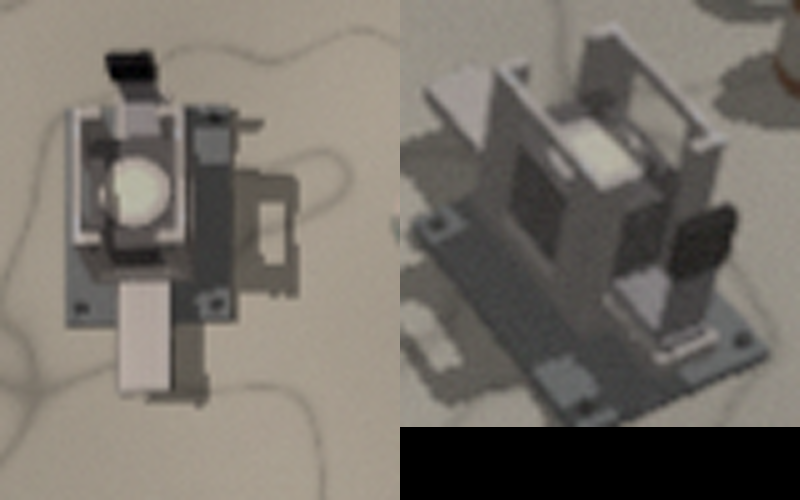

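View pics/c1.png

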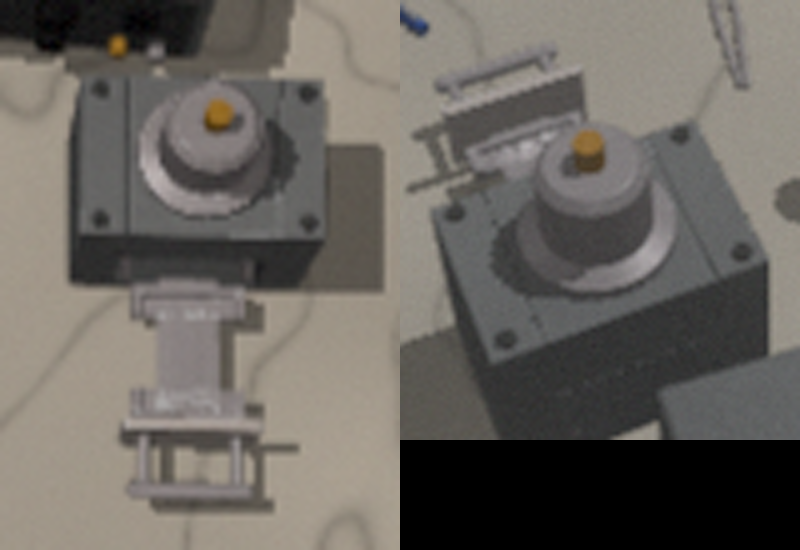

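The crop confirms the grey chute: stacked carriers, tongue at crop (145,335) towards the robot, and black tab at (130,68) behind. The counter's drawer is out, with its handle at crop (190,490). Next I'll look at the nest with the wrist camera.

Call:
{"name": "apply_moves", "arguments": {
  "plan": [1,0.39,0.408,0.11,0,0,-0.3,1,0.39,0.408,0.11,0,0,-0.3,1,0.39,0.408,0.11,0,0,-0.3,1,0.39,0.408,0.11,0,0,-0.3,1,0.39,0.408,0.11,0,0,-0.3,1,0.39,0.408,0.11,0,0,-0.3,1,0.39,0.408,0.11,0,0,-0.3,1,0.39,0.408,0.11,0,0,-0.3]
}}

```text
t: 0.95
eef_pos: [0.4821, -0.3033, 0.2992]
tool_rot: [[-0.0, 0.999, 0.043], [0.0, 0.043, -0.999], [-1.0, -0.0, -0.0]]
wrist_force: [1.9, -1.6, -0.5]
grip_width: 0.997
```

Call:
{"name": "apply_moves", "arguments": {
  "plan": [1,0.118,0.123,0.03,0,0,0,1,0.118,0.123,0.03,0,0,0,1,0.118,0.123,0.03,0,0,0,1,0.118,0.123,0.03,0,0,0,1,0.118,0.123,0.03,0,0,0,1,0.118,0.123,0.03,0,0,0]
}}

```text
t: 1.55
eef_pos: [0.5987, -0.1818, 0.3284]
tool_rot: [[-0.002, 0.999, 0.044], [-0.0, 0.044, -0.999], [-1.0, -0.002, 0.0]]
wrist_force: [0.1, 0.2, -0.1]
grip_width: 1.003
```

```bash
cat > shot.py <<'E'
from h import *
import sys
def shot(name):
    s=sense();im,d=get_image('wrist');np.savez(f'pics/{name}.npz',im=im,d=d,R=s['tool_rot'],p=s['eef_pos'])
    cv2.imwrite(f'pics/{name}.png',im);print(s['t'],s['eef_pos'].round(4),s['tool_rot'].round(3).tolist());return s,im,d
if __name__=='__main__': shot(sys.argv[1])
E
python3 shot.py w1
```

```text
1.55 [ 0.5987 -0.1818  0.3284] [[-0.002, 0.999, 0.044], [-0.0, 0.044, -0.999], [-1.0, -0.002, 0.0]]
```

View pics/w1.png

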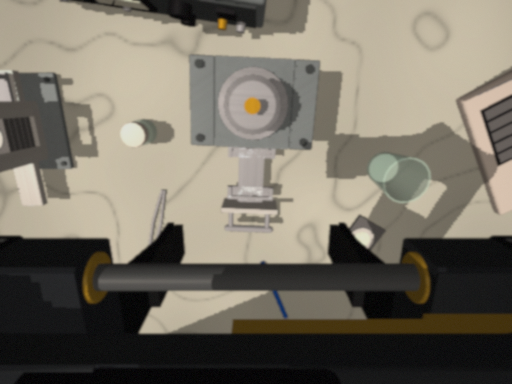

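The wrist view shows the nest at (253,172), front panel top edge at (250,203), handle at (248,229) and counter block at (254,103). Now measure by point cloud.

```bash
python3 - <<'E'
from h import *
z=np.load('pics/w1.npz');P=cloud('wrist',z['d'],z['R'],z['p'])
cv2.imwrite('pics/w1c.png',cv2.resize(z['im'][135:240,200:310],(770,735)[:2] if 0 else (620,592),interpolation=2))
def rng(m,n):
    q=P[m];print(n,len(q),q.min(0).round(4),q.max(0).round(4),np.median(q,0).round(4))
v,u=np.mgrid[0:384,0:512]
# counter top
m=(P[...,2]>.1)&(P[...,2]<.125)&(u>180)&(u<330)&(v<160);rng(m,'ctop')
r=cv2.minAreaRect(P[m][:,:2].astype(np.float32)*1000);print(r)
m=(P[...,2]>.055)&(P[...,2]<.07)&(u>200)&(u<300)&(v>190)&(v<220);rng(m,'panel top');print(cv2.minAreaRect(P[m][:,:2].astype(np.float32)*1000))
m=(P[...,2]>.034)&(P[...,2]<.052)&(u>200)&(u<300)&(v>215)&(v<235);rng(m,'handle');print(cv2.minAreaRect(P[m][:,:2].astype(np.float32)*1000))
m=(P[...,2]>.022)&(P[...,2]<.040)&(u>225)&(u<285)&(v>155)&(v<192);rng(m,'tray')
w=m&(v>165)&(v<180);rng(w,'waist')
for vv in range(166,182,3):
    q=P[vv][w[vv]];print(vv,q[[0,-1]].round(4))
for vv in range(150,235,2): print(vv,P[vv,253].round(4),end=' ')
E
```

```text
ctop 8852 [ 0.6206 -0.252   0.1   ] [ 0.7848 -0.0881  0.125 ] [ 0.6866 -0.1643  0.1157]
((702.3333129882812, -170.44178771972656), (164.6394805908203, 163.02578735351562), 0.6853905916213989)
panel top 356 [ 0.5093 -0.2178  0.055 ] [ 0.5184 -0.132   0.0647] [ 0.5154 -0.1756  0.0623]
((513.8441162109375, -174.90855407714844), (85.76258087158203, 9.092108726501465), 89.96297454833984)
handle 407 [ 0.4695 -0.2149  0.0391] [ 0.4993 -0.1355  0.0484] [ 0.478  -0.1753  0.0446]
((484.3436279296875, -175.13845825195312), (29.575897216796875, 79.30998992919922), 0.321992427110672)
tray 1071 [ 0.5346 -0.2116  0.0244] [ 0.5957 -0.1381  0.0356] [ 0.5624 -0.1747  0.0307]
waist 349 [ 0.555  -0.1944  0.0279] [ 0.5783 -0.1552  0.0329] [ 0.5668 -0.1747  0.0306]
166 [[ 0.5763 -0.1552  0.0296]
 [ 0.5783 -0.1933  0.0309]]
169 [[ 0.5715 -0.1554  0.0299]
 [ 0.5734 -0.1935  0.0306]]
172 [[ 0.567  -0.1556  0.0316]
 [ 0.5683 -0.1938  0.0301]]
175 [[ 0.562  -0.1557  0.0313]
 [ 0.5634 -0.1941  0.0302]]
178 [[ 0.5569 -0.1558  0.0306]
 [ 0.5583 -0.1943  0.0296]]Traceback (most recent call last):
  File "<stdin>", line 15, in <module>
IndexError: index 0 is out of bounds for axis 0 with size 0
```

View pics/w1c.png

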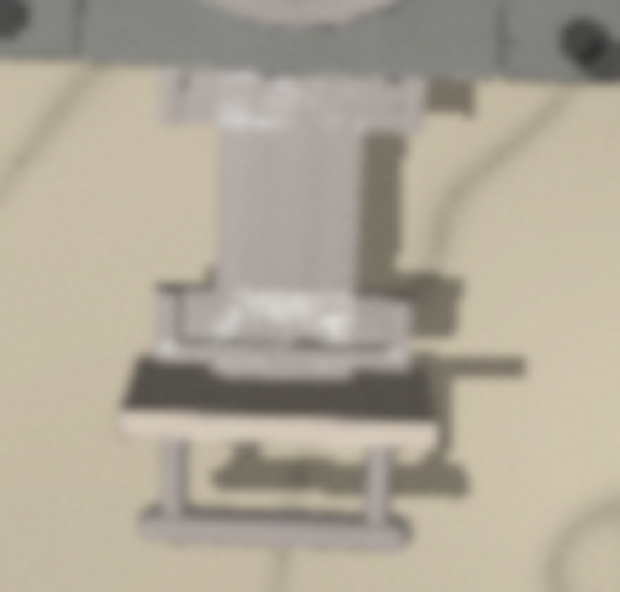

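```bash
cat >> h.py <<'E'
def ray(n,u,v,z,R=None,p=None):
    c=camera_params(n)
    if n=='wrist':
        T=np.eye(4);T[:3,:3]=R;T[:3,3]=p;T=T@c['T_tool_cam']
    else: T=c['world_from_camera']
    d=np.stack([(np.asarray(u)-c['cx'])/c['fx'],(np.asarray(v)-c['cy'])/c['fy'],np.ones(np.shape(u))],-1)@T[:3,:3].T
    return T[:3,3]+d*((z-T[2,3])/d[...,2])[...,None]
def ortho(im,R,p,z,x0,x1,y0,y1,s=0.0005,n='wrist'):
    # rows: x decreasing from x1; cols: y decreasing from y1
    xs=np.arange(x1,x0,-s);ys=np.arange(y1,y0,-s)
    X,Y=np.meshgrid(xs,ys,indexing='ij')
    q=proj(n,np.stack([X,Y,np.full_like(X,z)],-1).reshape(-1,3),R,p).astype(np.float32).reshape(X.shape+(2,))
    return cv2.remap(im,q[...,0],q[...,1],cv2.INTER_CUBIC)
E
python3 - <<'E'
from h import *
z=np.load('pics/w1.npz');a=(z['R'],z['p'])
o1=ortho(z['im'],*a,0.0335,0.44,0.64,-0.25,-0.10)
o2=ortho(z['im'],*a,0.062,0.44,0.64,-0.25,-0.10)
cv2.imwrite('pics/o1.png',cv2.resize(np.hstack([o1,o2]),None,fx=1.3,fy=1.3))
o=ortho(z['im'],*a,0.115,0.6,0.8,-0.27,-0.07);cv2.imwrite('pics/o2.png',o)
E
```

```text
(no output)
```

View pics/o1.png

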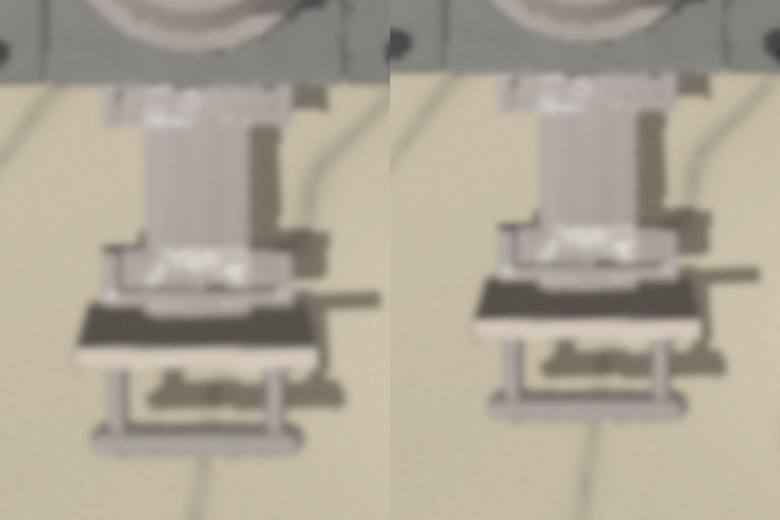

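View pics/o2.png

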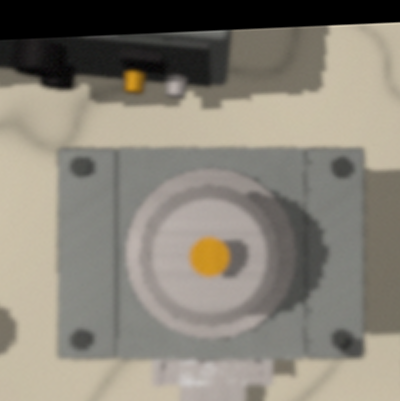

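Nest at (0.5685, -0.1757), counter yaw ≈ 0, panel front at x=0.510, counter face at x=0.6215, and all of these agree. Now the chute.

Call:
{"name": "apply_moves", "arguments": {
  "plan": [1,0.04,0.36,0,0,0,0,1,0.04,0.36,0,0,0,0,1,0.04,0.36,0,0,0,0,1,0.04,0.36,0,0,0,0,1,0.04,0.36,0,0,0,0,1,0.04,0.36,0,0,0,0,1,0.04,0.36,0,0,0,0,1,0.04,0.36,0,0,0,0]
}}

```text
t: 2.4
eef_pos: [0.6385, 0.1811, 0.3284]
tool_rot: [[-0.001, 0.999, 0.046], [0.002, 0.046, -0.999], [-1.0, -0.001, -0.002]]
wrist_force: [-0.6, -0.9, 0.3]
grip_width: 0.998
```

Call:
{"name": "apply_moves", "arguments": {
  "plan": [1,0,0,0,0,0,0,1,0,0,0,0,0,0,1,0,0,0,0,0,0]
}}

```text
t: 2.7
eef_pos: [0.6392, 0.1752, 0.3289]
tool_rot: [[-0.001, 0.999, 0.04], [-0.001, 0.04, -0.999], [-1.0, -0.001, 0.001]]
wrist_force: [-0.4, -0.3, 0.8]
grip_width: 0.999
```

```bash
python3 shot.py w2
```

```text
2.7 [0.6392 0.1752 0.3289] [[-0.001, 0.999, 0.04], [-0.001, 0.04, -0.999], [-1.0, -0.001, 0.001]]
```

View pics/w2.png

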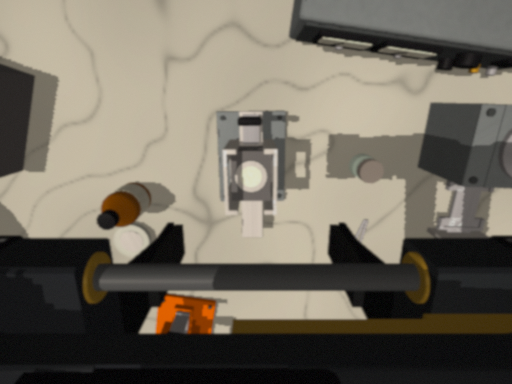

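The chute is at (250,172) in the wrist view, with the tab at (250,121), the tongue end at (252,233) and the orange decoy far below at (187,315). Ortho views at the known heights come next.

```bash
python3 - <<'E'
from h import *
z=np.load('pics/w2.npz');a=(z['R'],z['p'])
o=[ortho(z['im'],*a,h,0.48,0.74,0.11,0.25,0.0005) for h in (0.124,0.04)]
cv2.imwrite('pics/o3.png',cv2.resize(np.hstack(o),None,fx=1.1,fy=1.1))
P=cloud('wrist',z['d'],*a);v,u=np.mgrid[0:384,0:512]
b=(u>200)&(u<300)&(v>105)&(v<240)
for lo,hi,n in ((.118,.13,'posts/tab top'),(.036,.044,'tongue'),(.006,.014,'foot'),(.085,.095,'carr')):
    m=b&(P[...,2]>lo)&(P[...,2]<hi)
    if n=='tongue': m&=v>212
    q=P[m];print(n,len(q),q.min(0).round(4),q.max(0).round(4),cv2.minAreaRect(q[:,:2].astype(np.float32)*1000))
m=b&(P[...,2]>.115)&(P[...,2]<.13)&(v<130);q=P[m];print('tab',q.min(0),q.max(0),np.median(q,0))
m=b&(P[...,2]>.036)&(P[...,2]<.044)&(v>212)
for vv in range(213,236,3):
    q=P[vv][m[vv]]; 
    if len(q): print(vv,q[[0,-1]].round(4).tolist())
E
```

```text
posts/tab top 951 [0.5725 0.1464 0.118 ] [0.6994 0.2172 0.1284] ((636.259521484375, 182.4156494140625), (125.63842010498047, 68.15601348876953), 2.9739155769348145)
tongue 484 [0.4998 0.1601 0.0382] [0.5432 0.1945 0.0431] ((521.2572631835938, 177.34439086914062), (42.90803527832031, 32.8546142578125), 2.639409065246582)
foot 2099 [0.5519 0.1243 0.0071] [0.7038 0.2394 0.014 ] ((627.5213012695312, 181.98312377929688), (149.26837158203125, 110.10450744628906), 2.6411094665527344)
carr 2071 [0.5783 0.1494 0.0851] [0.6625 0.2164 0.095 ] ((620.4251098632812, 181.45388793945312), (81.64350128173828, 66.1537857055664), 2.705028533935547)
tab [0.68904646 0.17010043 0.11892952] [0.6993599  0.19951714 0.12572316] [0.6944442  0.18486243 0.12303545]
213 [[0.5414, 0.1945, 0.0404], [0.5427, 0.1619, 0.0403]]
216 [[0.5354, 0.1944, 0.0385], [0.5382, 0.1617, 0.0423]]
219 [[0.5313, 0.1926, 0.0412], [0.5325, 0.1615, 0.0413]]
222 [[0.5259, 0.1924, 0.0411], [0.5268, 0.1612, 0.0403]]
225 [[0.521, 0.1923, 0.0422], [0.5217, 0.161, 0.0409]]
228 [[0.5149, 0.1922, 0.0404], [0.5161, 0.1607, 0.0405]]
231 [[0.5089, 0.1921, 0.0394], [0.5105, 0.1604, 0.0401]]
234 [[0.5037, 0.1919, 0.04], [0.5047, 0.1602, 0.0394]]
```

View pics/o3.png

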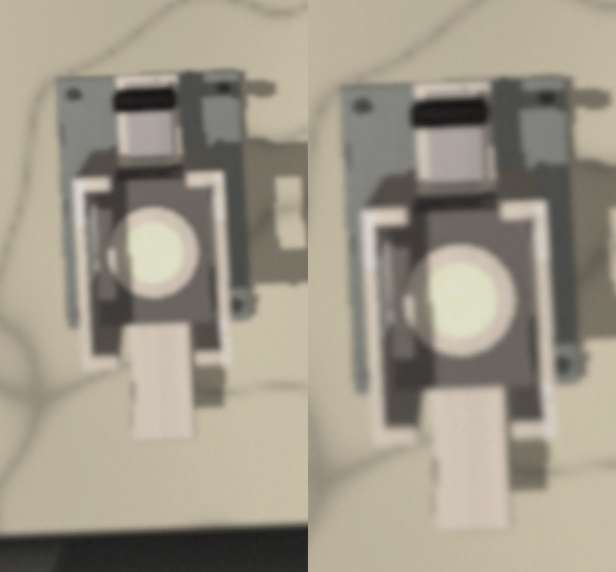

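Chute origin ≈ (0.6177, 0.181), yaw ≈ 0.046, tab at (0.694, 0.185). Next I'll shut the fingers and go down behind the tab.

Call:
{"name": "apply_moves", "arguments": {
  "plan": [-1,0.086,0.0106,0,0,0,0.004,-1,0.086,0.0106,0,0,0,0.004,-1,0.086,0.0106,-0.05,0,0,0.004,-1,0.086,0.0106,-0.1,0,0,0.004,-1,0.086,0.0106,-0.13,0,0,0.004,-1,0.086,0.0106,-0.16,0,0,0.004,-1,0.086,0.0106,-0.16,0,0,0.004,-1,0.086,0.0106,-0.16,0,0,0.004]
}}

```text
t: 3.55
eef_pos: [0.7255, 0.1871, 0.1691]
tool_rot: [[-0.0, 0.999, 0.045], [-0.0, 0.045, -0.999], [-1.0, -0.0, 0.0]]
wrist_force: [1.0, 0.6, 0.7]
grip_width: 0.355
```

```bash
python3 shot.py w3
```

```text
3.55 [0.7255 0.1871 0.1691] [[-0.0, 0.999, 0.045], [-0.0, 0.045, -0.999], [-1.0, -0.0, 0.0]]
```

View pics/w3.png

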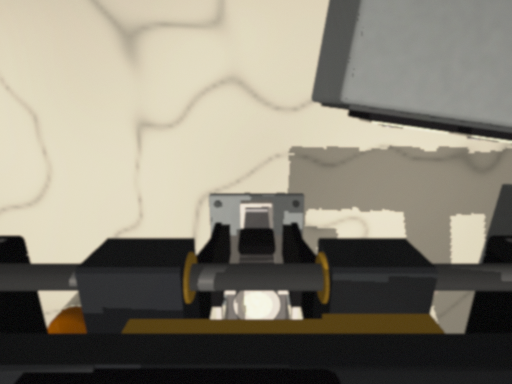

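Fingers still closing; tab at (258,242), centred between them. I'll let them shut, then lower.

Call:
{"name": "apply_moves", "arguments": {
  "plan": [-1,0,0,0,0,0,0,-1,0,0,0,0,0,0,-1,0,0,0,0,0,0,-1,0,0,-0.03,0,0,0,-1,0,0,-0.06,0,0,0,-1,0,0,-0.072,0,0,0,-1,0,0,-0.072,0,0,0,-1,0,0,-0.072,0,0,0]
}}

```text
t: 4.4
eef_pos: [0.7259, 0.1887, 0.098]
tool_rot: [[0.002, 0.999, 0.047], [0.0, 0.047, -0.999], [-1.0, 0.002, -0.0]]
wrist_force: [-0.2, 0.8, 0.3]
grip_width: 0.006
```

Call:
{"name": "apply_moves", "arguments": {
  "plan": [-1,-0.008,-0.0005,0,0,0,0,-1,-0.013,-0.0007,0,0,0,0,-1,-0.018,-0.001,0,0,0,0,-1,-0.022,-0.0012,0,0,0,0,-1,-0.026,-0.0014,0,0,0,0,-1,-0.026,-0.0014,0,0,0,0]
}}

```text
t: 5.0
eef_pos: [0.7011, 0.1873, 0.0984]
tool_rot: [[0.006, 0.999, 0.047], [0.001, 0.047, -0.999], [-1.0, 0.006, -0.0]]
wrist_force: [4.8, 0.5, 3.2]
grip_width: 0.007
```

Call:
{"name": "apply_moves", "arguments": {
  "plan": [-1,-0.004,-0.0002,0,0,0,0,-1,-0.007,-0.0003,0,0,0,0,-1,-0.01,-0.0005,0,0,0,0,-1,-0.013,-0.0006,0,0,0,0,-1,-0.015,-0.0007,0,0,0,0,-1,-0.017,-0.0008,0,0,0,0,-1,-0.017,-0.0008,0,0,0,0]
}}

```text
t: 5.7
eef_pos: [0.6851, 0.1866, 0.0985]
tool_rot: [[0.007, 0.999, 0.047], [0.001, 0.047, -0.999], [-1.0, 0.007, -0.001]]
wrist_force: [5.5, 1.3, 1.6]
grip_width: 0.005
```

Call:
{"name": "apply_moves", "arguments": {
  "plan": [-1,-0.002,0,0,0,0,0,-1,-0.004,-0.0002,0,0,0,0,-1,-0.006,-0.0003,0,0,0,0,-1,-0.006,-0.0003,0,0,0,0]
}}

```text
t: 6.1
eef_pos: [0.6821, 0.1864, 0.0987]
tool_rot: [[0.014, 0.999, 0.046], [0.002, 0.046, -0.999], [-1.0, 0.014, -0.001]]
wrist_force: [10.4, 2.1, -2.0]
grip_width: 0.007
```

```bash
python3 - <<'E'
from h import *
im,d=get_image('top');cv2.imwrite('pics/t4.png',cv2.resize(im[100:210,150:260],(600,600),interpolation=2))
im,d=get_image('scene');cv2.imwrite('pics/s4.png',cv2.resize(im[140:270,270:400],(600,600),interpolation=2))
E
```

```text
(no output)
```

View pics/s4.png

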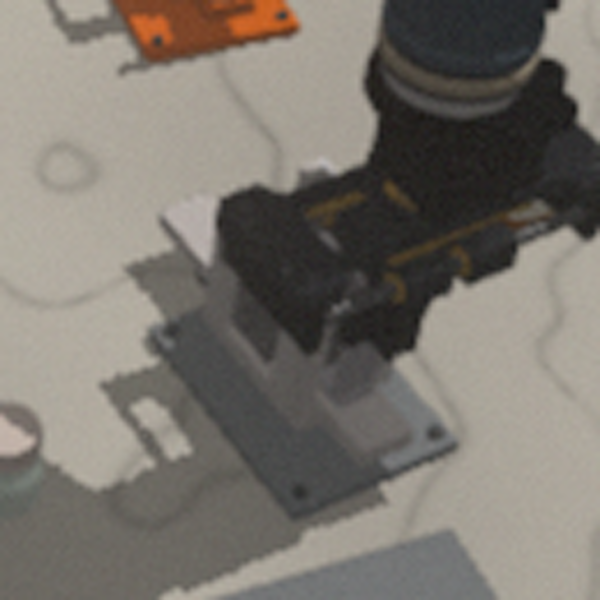

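View pics/t4.png

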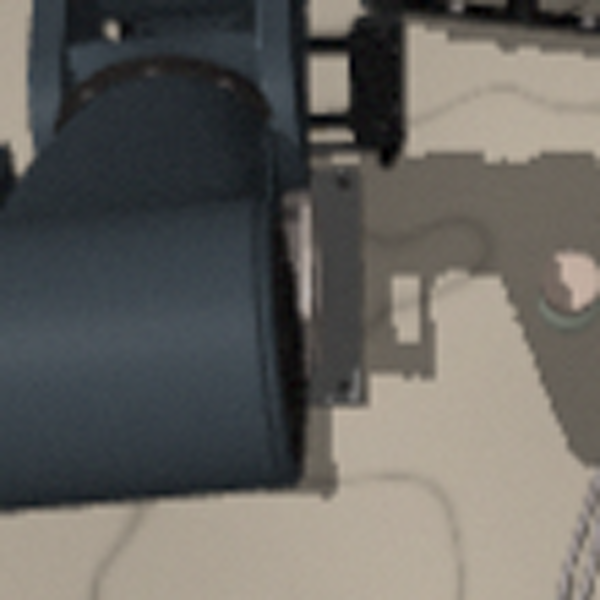

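The gripper hides the exit. The force rose to 10.4 N and the last 3 mm of command gave no motion, with the finger front at ejector ≈ 26.6 mm, so this is the stop. Ease back and rise.

Call:
{"name": "apply_moves", "arguments": {
  "plan": [-1,0.01,0.0005,0,0,0,0,-1,0.02,0.001,0,0,0,0,-1,0.03,0.0015,0,0,0,0,-1,0.045,0.002,0,0,0,0,-1,0.055,0.002,0,0,0,0,-1,0.055,0.002,0.05,0,0,0,-1,0.055,0.002,0.1,0,0,0,-1,0.055,0.002,0.15,0,0,0]
}}

```text
t: 7.0
eef_pos: [0.7297, 0.1878, 0.2463]
tool_rot: [[-0.006, 0.999, 0.047], [-0.001, 0.047, -0.999], [-1.0, -0.006, 0.0]]
wrist_force: [0.6, 0.5, 0.0]
grip_width: 0.005
```

Call:
{"name": "apply_moves", "arguments": {
  "plan": [1,-0.1,-0.007,0.05,0,0,0,1,-0.1,-0.007,0.05,0,0,0,1,-0.1,-0.007,0.05,0,0,0,1,-0.1,-0.007,0.05,0,0,0,1,-0.1,-0.007,0.05,0,0,0]
}}

```text
t: 7.5
eef_pos: [0.6315, 0.1809, 0.2962]
tool_rot: [[-0.001, 0.999, 0.047], [-0.0, 0.047, -0.999], [-1.0, -0.001, 0.0]]
wrist_force: [0.5, 0.5, -0.0]
grip_width: 0.371
```

```bash
python3 shot.py w5; python3 - <<'E'
from h import *
z=np.load('pics/w5.npz');a=(z['R'],z['p'])
cv2.imwrite('pics/w5c.png',cv2.resize(z['im'][100:250,190:320],(520,600),interpolation=2))
P=cloud('wrist',z['d'],*a);v,u=np.mgrid[0:384,0:512]
ux=np.array([.9989,.046]);uy=np.array([-.046,.9989])
C=(P[...,:2]-[.6177,.181]);cx=C@ux;cy=C@uy
b=(np.abs(cy)<.04)&(cx<-.035)&(cx>-.13)
m=b&(P[...,2]>.045)&(P[...,2]<.056);print('carrier front',m.sum(),cx[m].min(),cx[m].max(),cy[m].min(),cy[m].max())
m=(np.abs(cy)<.02)&(P[...,2]>.11)&(P[...,2]<.13)&(cx>.05)
print('tab',m.sum(),np.median(cx[m]),cx[m].min(),cx[m].max(),np.median(cy[m]))
m=(np.abs(cy)<.02)&(P[...,2]>.08)&(P[...,2]<.1)&(abs(cx)<.03);print('top carrier z',np.median(P[...,2][m]))
E
```

```text
7.5 [0.6315 0.1809 0.2962] [[-0.001, 0.999, 0.047], [-0.0, 0.047, -0.999], [-1.0, -0.001, 0.0]]
carrier front 156 -0.06050477330306946 -0.051371438771299474 -0.01795997543475479 0.018807039950366002
tab 256 0.07687645320505118 0.07132696791457718 0.08116840490035197 0.0006379189062389902
top carrier z 0.09088496428845122
```

View pics/w5c.png

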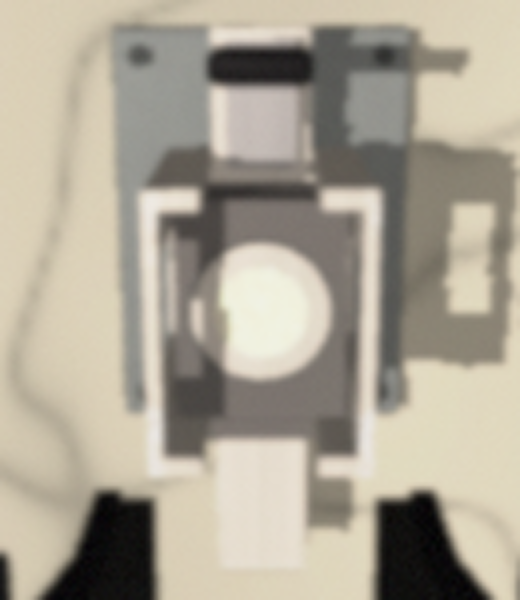

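The crop shows the tab at rest (260,65) and the tongue (262,500). Whether the carrier sticks out at about (262,425) is unclear, so I'll check the profile on the middle line and look from the front.

```bash
python3 - <<'E'
from h import *
ux=np.array([.9989,.046]);uy=np.array([-.046,.9989])
for f in('w2','w5'):
    z=np.load(f'pics/{f}.npz');a=(z['R'],z['p'])
    P=cloud('wrist',z['d'],*a)
    C=(P[...,:2]-[.6177,.181]);cx=C@ux;cy=C@uy
    print(f)
    for x0 in np.arange(-.075,-.02,.003):
        m=(np.abs(cy)<.012)&(cx>x0)&(cx<x0+.003)&(P[...,2]<.12)
        m2=(np.abs(np.abs(cy)-.0225)<.004)&(cx>x0)&(cx<x0+.003)&(P[...,2]<.12)
        print(x0.round(3),m.sum(),np.median(P[...,2][m]).round(4) if m.sum() else '', m2.sum(),np.median(P[...,2][m2]).round(4) if m2.sum() else '')
s,d=get_image('top');P=cloud('top',d);cv2.imwrite('pics/t5.png',cv2.resize(s[100:210,150:260],(600,600),interpolation=2))
s,d=get_image('scene');cv2.imwrite('pics/s5.png',cv2.resize(s[140:270,270:400],(600,600),interpolation=2))
E
```

```text
w2
-0.075 21 0.0404 3 -0.0002
-0.072 23 0.0409 3 0.0017
-0.069 29 0.0407 1 -0.0
-0.066 27 0.0406 0 
-0.063 23 0.0405 0 
-0.06 26 0.0412 0 
-0.057 29 0.0406 0 
-0.054 0  0 
-0.051 0  0 
-0.048 0  0 
-0.045 0  0 
-0.042 0  0 
-0.039 6 0.0898 95 0.1035
-0.036 34 0.0904 20 0.0909
-0.033 33 0.0906 20 0.091
-0.03 36 0.0907 26 0.0907
-0.027 31 0.0906 25 0.0904
-0.024 35 0.0908 26 0.0909
-0.021 33 0.091 21 0.0909
w5
-0.075 29 0.0409 0 
-0.072 28 0.0407 0 
-0.069 32 0.0406 0 
-0.066 16 0.0406 0 
-0.063 8 0.0498 0 
-0.06 28 0.0507 2 0.0506
-0.057 28 0.0506 2 0.0512
-0.054 32 0.0504 2 0.0513
-0.051 0  0 
-0.048 0  0 
-0.045 0  0 
-0.042 0  0 
-0.039 14 0.0906 120 0.1049
-0.036 39 0.0909 25 0.0905
-0.033 37 0.0905 24 0.0906
-0.03 36 0.0907 24 0.0908
-0.027 40 0.0904 26 0.0903
-0.024 39 0.0908 30 0.0904
-0.021 42 0.0909 31 0.0906
```

View pics/t5.png

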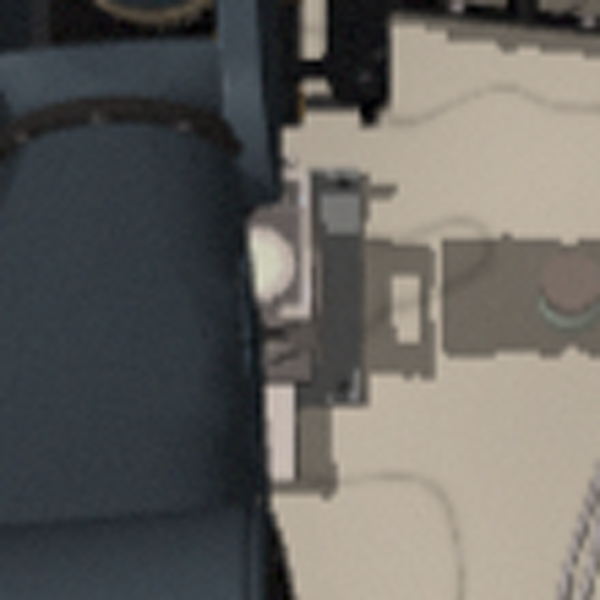

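The profile is clear: a plate top at z≈0.0505 now ends at chute x≈-61.5, about 17 mm past the gate, where w2 had bare tongue. The tab is back at 76.9 mm and the stack above is unmoved. A vertical gripper body would hit the 125 mm posts at grip height, so I'll tilt it 25° about the jaw axis.

Call:
{"name": "apply_moves", "arguments": {
  "plan": [1,-0.11,-0.0043,-0.06,0.005,-0.11,0,1,-0.11,-0.0043,-0.06,0.01,-0.22,0,1,-0.11,-0.0043,-0.06,0.015,-0.33,0,1,-0.11,-0.0043,-0.09,0.02,-0.4355,0,1,-0.11,-0.0043,-0.13,0.02,-0.4355,0,1,-0.11,-0.0043,-0.171,0.02,-0.4355,0,1,-0.11,-0.0043,-0.171,0.02,-0.4355,0,1,-0.11,-0.0043,-0.171,0.02,-0.4355,0]
}}

```text
t: 8.45
eef_pos: [0.522, 0.1766, 0.125]
tool_rot: [[0.42, 0.906, 0.046], [0.019, 0.042, -0.999], [-0.907, 0.421, 0.001]]
wrist_force: [0.7, -0.1, 1.2]
grip_width: 1.0
```

```bash
python3 shot.py w6
```

```text
8.45 [0.522  0.1766 0.125 ] [[0.42, 0.906, 0.046], [0.019, 0.042, -0.999], [-0.907, 0.421, 0.001]]
```

View pics/w6.png

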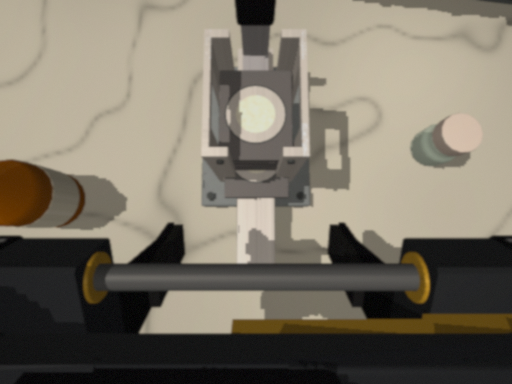

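The wrist view now shows the carrier's front sticking out under the posts at (256,188), with the tongue centred between the fingers. Go in along the tool axis.

Call:
{"name": "apply_moves", "arguments": {
  "plan": [1,0.018,0.0008,-0.039,0,0,0,1,0.03,0.0014,-0.065,0,0,0,1,0.037,0.0017,-0.081,0,0,0,1,0.0418,0.0019,-0.091,0,0,0,1,0.0418,0.0019,-0.091,0,0,0,1,0.0418,0.0019,-0.091,0,0,0]
}}

```text
t: 9.1
eef_pos: [0.5673, 0.1788, 0.0385]
tool_rot: [[0.426, 0.903, 0.047], [0.019, 0.043, -0.999], [-0.904, 0.427, 0.001]]
wrist_force: [-0.1, 0.1, -0.3]
grip_width: 0.998
```

```bash
python3 shot.py w7
```

```text
9.1 [0.5673 0.1788 0.0385] [[0.426, 0.903, 0.047], [0.019, 0.043, -0.999], [-0.904, 0.427, 0.001]]
```

View pics/w7.png

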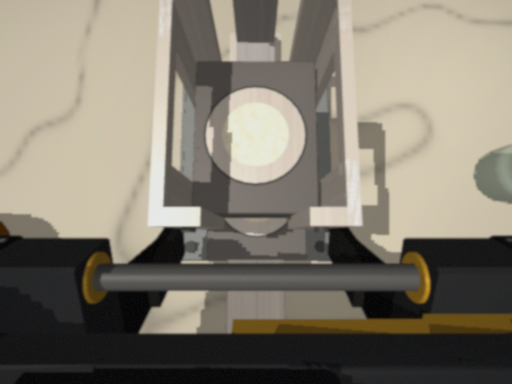

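Fingers straddle the carrier's front (256,225), centred. I'll correct by 3.5/4.5 mm, then close.

Call:
{"name": "apply_moves", "arguments": {
  "plan": [1,-0.004,0,-0.005,0,0,0,1,-0.004,0,-0.005,0,0,0,-1,-0.004,0,-0.005,0,0,0,-1,-0.004,0,-0.005,0,0,0,-1,-0.004,0,-0.005,0,0,0,-1,-0.004,0,-0.005,0,0,0,-1,-0.004,0,-0.005,0,0,0,-1,-0.004,0,-0.005,0,0,0]
}}

```text
t: 9.95
eef_pos: [0.5616, 0.179, 0.0332]
tool_rot: [[0.415, 0.909, 0.047], [0.019, 0.042, -0.999], [-0.91, 0.415, -0.0]]
wrist_force: [0.2, 0.0, -0.2]
grip_width: 0.637
```

Grip at 55.4 mm, so the carrier is held. Draw out level along the chute axis.

Call:
{"name": "apply_moves", "arguments": {
  "plan": [-1,-0.006,-0.0003,0,0,0,0,-1,-0.013,-0.0006,0,0,0,0,-1,-0.02,-0.0009,0,0,0,0,-1,-0.027,-0.0012,0,0,0,0,-1,-0.035,-0.0016,0,0,0,0,-1,-0.043,-0.002,0,0,0,0,-1,-0.051,-0.0023,0,0,0,0,-1,-0.06,-0.0028,0,0,0,0]
}}

```text
t: 10.75
eef_pos: [0.5198, 0.1794, 0.05]
tool_rot: [[0.394, 0.918, 0.047], [0.022, 0.042, -0.999], [-0.919, 0.395, -0.004]]
wrist_force: [-0.8, -0.5, 0.7]
grip_width: 0.512
```

Call:
{"name": "apply_moves", "arguments": {
  "plan": [-1,-0.002,-0.0001,0,0,0,0,-1,-0.002,-0.0001,0,0,0,0,-1,-0.002,-0.0001,0,0,0,0]
}}

```text
t: 11.05
eef_pos: [0.5105, 0.1795, 0.0494]
tool_rot: [[0.384, 0.922, 0.05], [0.022, 0.045, -0.999], [-0.923, 0.385, -0.003]]
wrist_force: [-0.1, -0.5, 0.5]
grip_width: 0.122
```

```bash
python3 shot.py w8; python3 - <<'E'
from h import *
ux=np.array([.9989,.046]);uy=np.array([-.046,.9989])
z=np.load('pics/w8.npz');P=cloud('wrist',z['d'],z['R'],z['p'])
C=(P[...,:2]-[.6177,.181]);cx=C@ux;cy=C@uy
for x0 in np.arange(-.135,.06,.008):
    m=(np.abs(cy)<.01)&(cx>x0)&(cx<x0+.008)&(P[...,2]<.12)
    print(x0.round(3),m.sum(),np.median(P[...,2][m]).round(4) if m.sum() else '')
E
```

```text
11.05 [0.5105 0.1795 0.0494] [[0.384, 0.922, 0.05], [0.022, 0.045, -0.999], [-0.923, 0.385, -0.003]]
-0.135 337 0.0937
-0.127 155 0.0946
-0.119 458 0.0615
-0.111 621 0.0717
-0.103 486 0.0415
-0.095 381 0.0407
-0.087 490 0.0511
-0.079 427 0.0553
-0.071 429 0.0549
-0.063 428 0.0545
-0.055 423 0.054
-0.047 412 0.0533
-0.039 1542 0.0785
-0.031 609 0.0927
-0.023 610 0.092
-0.015 570 0.0913
-0.007 556 0.0904
0.001 532 0.0895
0.009 513 0.0886
0.017 92 0.0877
0.025 0 
0.033 0 
0.041 0 
0.049 0 
0.057 0
```

View pics/w8.png

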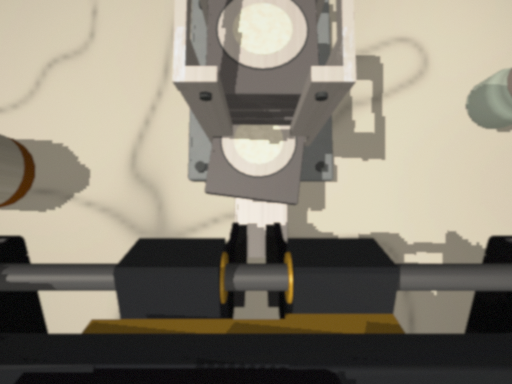

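The pull went wrong partway: the TCP rose from 33 to 50 mm and the pads slid off. The carrier at (255,170) is now about 41 mm out, slightly yawed, and still on bed and tongue. I'll check whether the tilted pose ran into a joint limit.

```bash
python3 - <<'E'
from h import *
print(sense()['qpos'].round(3))
ux=np.array([.9989,.046]);uy=np.array([-.046,.9989])
z=np.load('pics/w8.npz');a=(z['R'],z['p']);P=cloud('wrist',z['d'],*a)
C=(P[...,:2]-[.6177,.181]);cx=C@ux;cy=C@uy
v,u=np.mgrid[0:384,0:512]
m=(P[...,2]>.0475)&(P[...,2]<.06)&(cx<-.03)&(v<210)&(v>100)&(u>195)&(u<312)
q=np.c_[cx[m],cy[m],P[...,2][m]]*1000
print(m.sum(),q.min(0),q.max(0))
A=np.c_[q[:,:2],np.ones(len(q))];k,*_=np.linalg.lstsq(A,q[:,2],rcond=None);print('plane',k)
# front edge per cy bin
for y in range(-28,30,5):
    w=abs(q[:,1]-y)<2.5
    if w.any(): print(y,np.percentile(q[w,0],2).round(1),end=' ')
print()
for x in range(-88,-45,5):
    w=abs(q[:,0]-x)<2.5
    if w.any(): print(x,q[w,1].min().round(1),q[w,1].max().round(1),end=' ')
m=(P[...,2]>.083)&(P[...,2]<.097)&(abs(cy)<.022)&(cx>-.034)&(cx<.03)
q=np.c_[cx[m],cy[m],P[...,2][m]]*1000;A=np.c_[q[:,:2],np.ones(len(q))];k,*_=np.linalg.lstsq(A,q[:,2],rcond=None);print('\ntop plane',k)
E
```

```text
[ 0.153  0.667  2.065 -1.187  0.04   2.854]
6895 [-85.5392342  -31.69728435  47.66915374] [-36.45178892  33.95811676  59.99232612]
plane [-2.88007556e-02  4.43593791e-03  5.27647018e+01]
-28 -48.8 -23 -82.7 -18 -85.0 -13 -84.4 -8 -83.7 -3 -82.8 2 -82.3 7 -81.6 12 -81.1 17 -80.5 22 -79.9 27 -79.3 
-88 -19.9 -19.9 -83 -21.6 20.7 -78 -22.3 34.0 -73 -22.8 33.3 -68 -23.6 32.9 -63 -24.3 32.4 -58 -24.5 31.6 -53 -25.3 31.0 -48 -25.9 30.5 
top plane [-1.06515154e-01  1.27968641e-02  8.99285988e+01]
```

It was the wrist singularity: q5≈0.04 and q6 at its limit, so a 25° tilt is too much at this reach. The carrier is at chute centre ≈ (-46, +2) mm with yaw -0.12, flat to 0.03, and the stack is leaning only 0.1 rad in the column, so this can be recovered. Back off up, reduce the tilt to about 14°, and re-grip.

Call:
{"name": "apply_moves", "arguments": {
  "plan": [-1,0,0,0.02,0,0,0,-1,0,0,0.05,-0.002,0.05,0,1,0,0,0.08,-0.007,0.16,0,1,0,0,0.08,-0.007,0.16,0,1,0,0,0.08,-0.007,0.16,0,1,0,0,0.08,-0.007,0.16,0,1,0,0,0.08,-0.007,0.16,0,1,0,0,0.08,-0.007,0.16,0]
}}

```text
t: 11.9
eef_pos: [0.5109, 0.1791, 0.1291]
tool_rot: [[0.233, 0.971, 0.049], [0.014, 0.047, -0.999], [-0.972, 0.233, -0.003]]
wrist_force: [-0.4, 0.0, -0.7]
grip_width: 0.469
```

```bash
python3 -c "
from plant import *;s=sense();print(s['qpos'].round(3),s['eef_pos'],s['tool_rot'].round(3))"
```

```text
[ 0.142  0.495  1.904 -0.039  0.508  1.696] [0.51091297 0.17914702 0.12907104] [[ 0.233  0.971  0.049]
 [ 0.014  0.047 -0.999]
 [-0.972  0.233 -0.003]]
```

Call:
{"name": "apply_moves", "arguments": {
  "plan": [1,0.0186,-0.0018,-0.028,0,0,0,1,0.0186,-0.0018,-0.028,0,0,0,1,0.0186,-0.0018,-0.028,0,0,0,1,0.0186,-0.0018,-0.028,0,0,0,1,0.0186,-0.0018,-0.028,0,0,0]
}}

```text
t: 12.4
eef_pos: [0.5299, 0.1777, 0.1019]
tool_rot: [[0.234, 0.971, 0.049], [0.015, 0.047, -0.999], [-0.972, 0.234, -0.004]]
wrist_force: [0.3, -0.1, 0.4]
grip_width: 0.927
```

Call:
{"name": "apply_moves", "arguments": {
  "plan": [1,0.006,0,-0.025,0,0,0,1,0.011,0.0002,-0.045,0,0,0,1,0.0155,0.0004,-0.062,0,0,0,1,0.0163,0.0004,-0.068,0,0,0,1,0.0163,0.0004,-0.068,0,0,0,1,0.0163,0.0004,-0.068,0,0,0]
}}

```text
t: 13.0
eef_pos: [0.5468, 0.1781, 0.0342]
tool_rot: [[0.235, 0.971, 0.049], [0.015, 0.046, -0.999], [-0.972, 0.235, -0.004]]
wrist_force: [0.1, -0.3, 0.6]
grip_width: 1.0
```

```bash
python3 shot.py w9;python3 -c "
from plant import *;s=sense();print(s['qpos'].round(3))"
```

```text
13.0 [0.5468 0.1781 0.0342] [[0.235, 0.971, 0.049], [0.015, 0.046, -0.999], [-0.972, 0.235, -0.004]]
[ 0.129  0.702  1.874 -0.047  0.329  1.694]
```

View pics/w9.png

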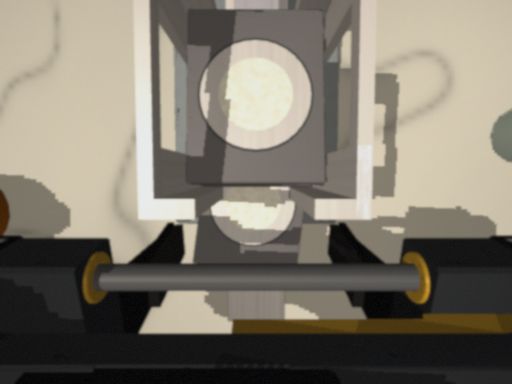

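The carrier front is between the fingers at (245,240). Close; this also squares it.

Call:
{"name": "apply_moves", "arguments": {
  "plan": [-1,-0.001,0,-0.001,0,0,0,-1,-0.001,0,-0.001,0,0,0,-1,-0.001,0,-0.001,0,0,0,-1,-0.001,0,-0.001,0,0,0,-1,-0.001,0,-0.001,0,0,0,-1,-0.001,0,-0.001,0,0,0]
}}

```text
t: 13.65
eef_pos: [0.544, 0.1782, 0.032]
tool_rot: [[0.231, 0.972, 0.049], [0.015, 0.047, -0.999], [-0.973, 0.231, -0.004]]
wrist_force: [-3.5, 3.3, -0.4]
grip_width: 0.637
```

```bash
cat > car.py <<'E'
from h import *
import sys
ux=np.array([.9989,.046]);uy=np.array([-.046,.9989])
z=np.load(f'pics/{sys.argv[1]}.npz');P=cloud('wrist',z['d'],z['R'],z['p'])
C=(P[...,:2]-[.6177,.181]);cx=C@ux*1000;cy=C@uy*1000;zz=P[...,2]*1000
m=(zz>46.5)&(zz<60)&(cx<-44)&(abs(cy)<26)&(cx>-128)
for y in range(-25,26,5):
    w=m&(abs(cy-y)<2.5)
    if w.sum(): print(y,w.sum(),np.percentile(cx[w],2).round(1),np.percentile(cx[w],98).round(1),end=' | ')
q=np.c_[cx[m],cy[m],np.ones(m.sum())];print('\nplane',np.linalg.lstsq(q,zz[m],rcond=None)[0])
m=(zz>65)&(zz<97)&(abs(cy)<22)&(cx>-34)&(cx<30)
q=np.c_[cx[m],cy[m],np.ones(m.sum())];print('top plane',np.linalg.lstsq(q,zz[m],rcond=None)[0])
E
python3 shot.py w10; python3 car.py w10
```

```text
13.65 [0.544  0.1782 0.032 ] [[0.231, 0.972, 0.049], [0.015, 0.047, -0.999], [-0.973, 0.231, -0.004]]
-25 390 -79.7 -49.0 | -20 629 -79.9 -46.4 | -15 651 -79.8 -44.8 | -10 639 -79.8 -44.8 | -5 666 -79.8 -44.8 | 0 617 -79.9 -44.9 | 5 685 -79.9 -44.9 | 10 622 -80.0 -44.9 | 15 672 -80.0 -45.0 | 20 609 -80.0 -46.0 | 25 412 -80.0 -48.8 | 
plane [-4.36632020e-02  1.17012472e-03  5.10426734e+01]
top plane [-1.20715031e-01  4.25219585e-03  8.97991623e+01]
```

View pics/w10.png

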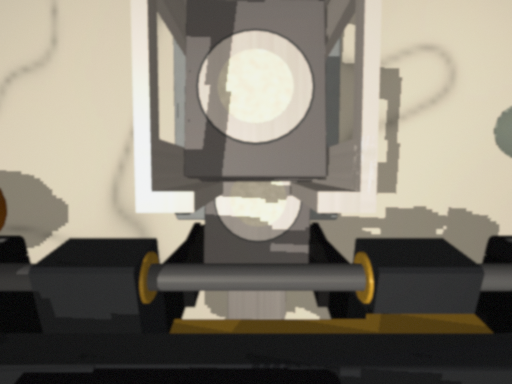

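The carrier is now square (front edge -80 mm all across), pitched 0.04 with the front a little raised. Draw 41 mm while easing down 2 mm.

Call:
{"name": "apply_moves", "arguments": {
  "plan": [-1,-0.004,-0.0002,-0.001,0,0,0,-1,-0.01,-0.0005,-0.002,0,0,0,-1,-0.016,-0.0007,-0.002,0,0,0,-1,-0.022,-0.001,-0.002,0,0,0]
}}

```text
t: 14.1
eef_pos: [0.5277, 0.1776, 0.0316]
tool_rot: [[0.243, 0.969, 0.05], [0.016, 0.048, -0.999], [-0.97, 0.243, -0.004]]
wrist_force: [3.0, 4.7, -0.9]
grip_width: 0.637
```

```bash
python3 shot.py w11; python3 car.py w11;python3 -c "
from plant import *;s=sense();print(s['qpos'].round(3))"
```

```text
14.1 [0.5277 0.1776 0.0316] [[0.243, 0.969, 0.05], [0.016, 0.048, -0.999], [-0.97, 0.243, -0.004]]
-25 680 -95.9 -45.3 | -20 918 -96.1 -45.5 | -15 963 -96.2 -45.5 | -10 930 -96.1 -45.1 | -5 964 -96.2 -45.1 | 0 945 -96.2 -45.1 | 5 934 -96.1 -45.1 | 10 975 -96.0 -45.1 | 15 914 -96.3 -45.1 | 20 977 -96.3 -44.9 | 25 645 -96.4 -45.2 | 
plane [-4.43292956e-02  9.98641535e-04  4.99466212e+01]
top plane [-1.60569359e-01  1.82425442e-03  8.69701521e+01]
[ 0.133  0.698  1.929 -0.059  0.274  1.709]
```

No slip; the carrier follows. Continue.

Call:
{"name": "apply_moves", "arguments": {
  "plan": [-1,-0.006,-0.0003,0,0,0,0,-1,-0.012,-0.0005,0,0,0,0,-1,-0.018,-0.0008,0,0,0,0,-1,-0.022,-0.001,0,0,0,0,-1,-0.022,-0.001,0,0,0,0,-1,-0.022,-0.001,0,0,0,0]
}}

```text
t: 14.75
eef_pos: [0.5008, 0.1756, 0.0303]
tool_rot: [[0.232, 0.972, 0.048], [0.015, 0.046, -0.999], [-0.973, 0.233, -0.004]]
wrist_force: [-1.9, -0.0, 2.2]
grip_width: 0.635
```

```bash
python3 shot.py w12; python3 car.py w12;python3 -c "
from plant import *;s=sense();print(s['qpos'].round(3))"
```

```text
14.75 [0.5008 0.1756 0.0303] [[0.232, 0.972, 0.048], [0.015, 0.046, -0.999], [-0.973, 0.233, -0.004]]
-25 858 -122.2 -56.0 | -20 1236 -122.7 -55.7 | -15 1265 -122.4 -55.7 | -10 1239 -122.7 -55.7 | -5 1275 -122.5 -55.2 | 0 1233 -122.8 -55.3 | 5 1290 -122.6 -55.1 | 10 1241 -122.5 -54.8 | 15 1294 -122.7 -54.6 | 20 1245 -122.4 -54.6 | 25 879 -122.7 -54.6 | 
plane [-3.17200860e-02  3.04132818e-04  4.90719254e+01]
top plane [ 1.50918012e-02 -2.62408949e-04  8.11496635e+01]
[ 0.137  0.688  1.983 -0.073  0.236  1.729]
```

View pics/w12.png

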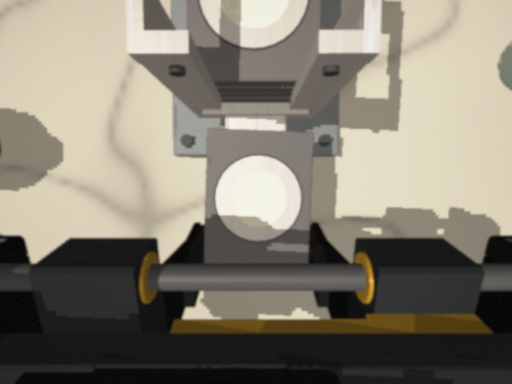

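The carrier is clear: front edge -122.6 mm, so centre ≈ -87 mm. The stack top is level at 81 mm, one place lower. Now release it on the tongue and re-grip at its middle, so the fingers will fit the nest's waist.

Call:
{"name": "apply_moves", "arguments": {
  "plan": [1,0,0,0,0,0,0,1,0,0,0,0,0,0,1,0,0,0,0,0,0,1,0,0,0,0,0,0,1,0.015,0.0006,0,0,0,0,1,0.028,0.0014,0,0,0,0,1,0.032,0.0015,0,0,0,0,1,0.032,0.0015,0,0,0,0]
}}

```text
t: 15.6
eef_pos: [0.5342, 0.1775, 0.0305]
tool_rot: [[0.234, 0.971, 0.048], [0.015, 0.046, -0.999], [-0.972, 0.235, -0.004]]
wrist_force: [-0.3, -0.3, 1.3]
grip_width: 0.997
```

```bash
python3 shot.py w13; python3 car.py w13
```

```text
15.6 [0.5342 0.1775 0.0305] [[0.234, 0.971, 0.048], [0.015, 0.046, -0.999], [-0.972, 0.235, -0.004]]
-25 626 -121.2 -54.9 | -20 893 -121.2 -55.2 | -15 920 -121.2 -54.8 | -10 899 -121.1 -54.8 | -5 924 -121.2 -54.8 | 0 915 -121.1 -54.3 | 5 888 -121.0 -54.2 | 10 953 -121.2 -54.3 | 15 953 -123.4 -53.8 | 20 944 -123.4 -53.8 | 25 657 -122.9 -53.9 | 
plane [-7.45257214e-04 -2.51526194e-03  5.07657383e+01]
top plane [ 8.71498491e-05 -2.06979214e-04  8.09224747e+01]
```

View pics/w13.png

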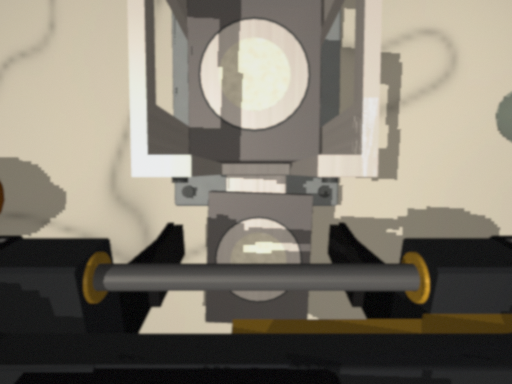

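The carrier lies flat on the tongue (slope 0.001, top 50.8 mm), with its centre ≈ 1.4 mm from the pads' middle. Close and lift.

Call:
{"name": "apply_moves", "arguments": {
  "plan": [-1,0,0,0,0,0,0,-1,0,0,0,0,0,0,-1,0,0,0,0,0,0,-1,0,0,0,0,0,0,-1,0,0,0,0,0,0,-1,0,0,0.01,0,0,0,-1,0,0,0.03,0,0,0,-1,0,0,0.03,0,0,0]
}}

```text
t: 16.45
eef_pos: [0.5354, 0.1778, 0.0629]
tool_rot: [[0.239, 0.97, 0.049], [0.016, 0.046, -0.999], [-0.971, 0.239, -0.004]]
wrist_force: [-0.5, -0.1, -0.4]
grip_width: 0.638
```

```bash
python3 shot.py w14; sed -i 's/zz>46.5)&(zz<60)/zz>float(sys.argv[2]))\&(zz<float(sys.argv[3]))/' car.py; python3 car.py w14 75 90
```

```text
16.45 [0.5354 0.1778 0.0629] [[0.239, 0.97, 0.049], [0.016, 0.046, -0.999], [-0.971, 0.239, -0.004]]
-25 637 -120.0 -53.1 | -20 922 -119.9 -52.8 | -15 893 -120.0 -53.1 | -10 939 -119.9 -52.7 | -5 901 -120.0 -53.1 | 0 896 -120.2 -52.7 | 5 989 -120.0 -52.6 | 10 899 -120.0 -52.2 | 15 908 -120.0 -52.6 | 20 942 -120.0 -52.2 | 25 651 -120.1 -52.1 | 
plane [2.84859303e-03 2.24246618e-04 8.34474678e+01]
top plane [ 2.43390314e-04 -3.25385861e-04  8.08936740e+01]
```

View pics/w14.png

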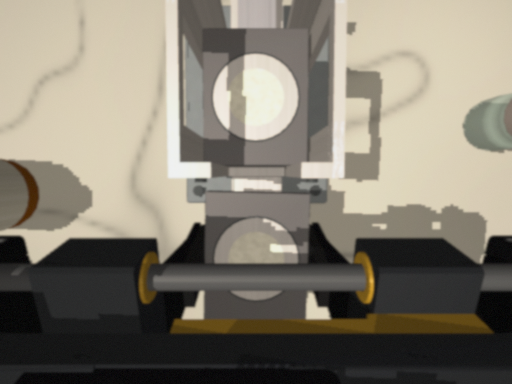

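Held level (slope 0.003). Transfer to above the nest.

Call:
{"name": "apply_moves", "arguments": {
  "plan": [-1,0,0,0.03,0,0,0,-1,0,0,0.065,0,0,0,-1,0,-0.02,0.087,0,0,0,-1,0.004,-0.055,0.087,0,0,-0.01,-1,0.01,-0.095,0.087,0,0,-0.02,-1,0.015,-0.135,0.087,0,0,-0.03,-1,0.02,-0.175,0.087,0,0,-0.04,-1,0.024,-0.215,0.087,0,0,-0.046]
}}

```text
t: 17.3
eef_pos: [0.5573, -0.039, 0.1469]
tool_rot: [[0.233, 0.972, 0.002], [0.004, 0.001, -1.0], [-0.972, 0.233, -0.004]]
wrist_force: [0.7, 0.3, -0.4]
grip_width: 0.641
```

Call:
{"name": "apply_moves", "arguments": {
  "plan": [-1,0.005,-0.04,0,0,0,0,-1,0.01,-0.08,0,0,0,0,-1,0.014,-0.12,0,0,0,0,-1,0.014,-0.139,-0.02,0,0,0,-1,0.014,-0.139,-0.05,0,0,0,-1,0.014,-0.139,-0.05,0,0,0,-1,0.014,-0.139,-0.05,0,0,0]
}}

```text
t: 18.0
eef_pos: [0.5708, -0.1759, 0.0965]
tool_rot: [[0.232, 0.973, 0.003], [0.006, 0.001, -1.0], [-0.973, 0.232, -0.005]]
wrist_force: [0.1, -0.1, -0.4]
grip_width: 0.639
```

```bash
python3 shot.py w15
```

```text
18.0 [ 0.5708 -0.1759  0.0965] [[0.232, 0.973, 0.003], [0.006, 0.001, -1.0], [-0.973, 0.232, -0.005]]
```

View pics/w15.png

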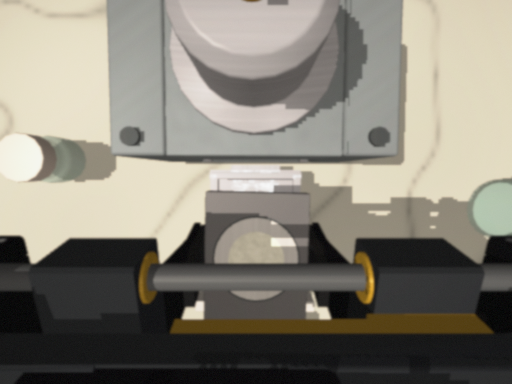

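In the wrist view the carrier is at (257,255) and the nest's rear lip block at (257,180), between carrier and counter. Compare both in the same image.

```bash
python3 - <<'E'
from h import *
z=np.load('pics/w15.npz');a=(z['R'],z['p']);im=z['im']
cv2.imwrite('pics/w15c.png',cv2.resize(im[160:215,190:325],None,fx=5.5,fy=5.5,interpolation=2))
P=cloud('wrist',z['d'],*a);X,Y,Z=[P[...,i]*1000 for i in range(3)]
m=(Z>105)&(Z<125)&(abs(Y+176)<45)&(X<615)&(X>500);v,u=np.where(m)
for vv in range(195,235,6):
    q=np.where(m[vv])[0]; print(vv,q.min(),q.max(),P[vv,q.min()].round(4),P[vv,q.max()].round(4))
mm=m&(abs(Y+176)<22);k=np.linalg.lstsq(np.c_[X[mm],Y[mm],np.ones(mm.sum())],Z[mm],rcond=None)[0];print('plane',k,'rear edge',[np.percentile(X[mm&(abs(Y-y)<3)],99.5).round(1) for y in(-195,-176,-157)])
m=(Z>24)&(Z<40)&(X>575)&(X<625)&(abs(Y+176)<45)
print('lips',m.sum())
for vv in range(165,195,3):
    q=np.where(m[vv])[0]
    if len(q): print(vv,q.min(),q.max(),P[vv,q.min()].round(4),P[vv,q.max()].round(4))
E
```

```text
195 205 309 [ 0.5995 -0.1493  0.1162] [ 0.5996 -0.2047  0.1163]
201 205 309 [ 0.5963 -0.1494  0.1167] [ 0.5965 -0.2046  0.1173]
207 205 308 [ 0.5929 -0.149   0.115 ] [ 0.5933 -0.2041  0.1171]
213 205 308 [ 0.5897 -0.1491  0.1156] [ 0.59   -0.2043  0.1163]
219 205 308 [ 0.5867 -0.1493  0.1169] [ 0.5868 -0.2043  0.1166]
225 194 308 [ 0.5812 -0.1409  0.1051] [ 0.5836 -0.2043  0.1165]
231 189 322 [ 0.5793 -0.1397  0.1128] [ 0.5796 -0.2127  0.1128]
plane [-3.72797622e-03  1.10847276e-03  1.19212369e+02] rear edge [np.float64(600.9), np.float64(601.3), np.float64(601.6)]
lips 2204
165 231 279 [ 0.6171 -0.1556  0.0305] [ 0.6172 -0.1948  0.031 ]
168 231 279 [ 0.6147 -0.1557  0.0318] [ 0.6148 -0.1949  0.0308]
171 210 299 [ 0.6122 -0.1384  0.0306] [ 0.6124 -0.2113  0.0303]
174 209 300 [ 0.6098 -0.1382  0.0342] [ 0.61   -0.2116  0.0343]
177 209 300 [ 0.6073 -0.1381  0.0342] [ 0.6076 -0.2116  0.0345]
180 210 299 [ 0.6049 -0.1389  0.0339] [ 0.6051 -0.211   0.0329]
183 210 299 [ 0.6025 -0.1391  0.0351] [ 0.6028 -0.2107  0.0353]
186 210 299 [ 0.6001 -0.139   0.0347] [ 0.6003 -0.211   0.0336]
189 210 299 [ 0.5976 -0.1389  0.0342] [ 0.5978 -0.211   0.034 ]
```

View pics/w15c.png

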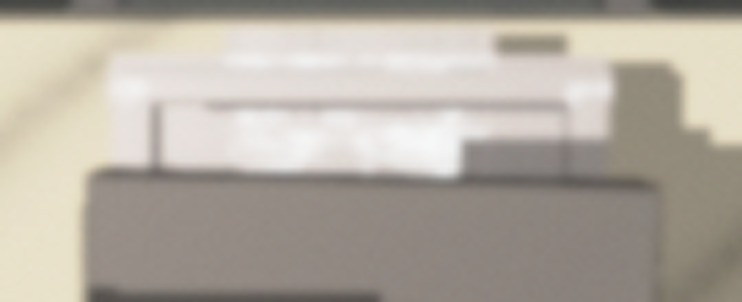

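In the same image the nest centre is ≈ (0.5674, -0.1751) and the carrier centre ≈ (0.5656, -0.1767), yawed -0.018. Correct and lower to just above the lips.

Call:
{"name": "apply_moves", "arguments": {
  "plan": [-1,0.002,0.0015,-0.02,0,0,0.018,-1,0.002,0.0015,-0.04,0,0,0.018,-1,0.002,0.0015,-0.055,0,0,0.018,-1,0.002,0.0015,-0.062,0,0,0.018,-1,0.002,0.0015,-0.062,0,0,0.018,-1,0.002,0.0015,-0.062,0,0,0.018]
}}

```text
t: 18.65
eef_pos: [0.5745, -0.175, 0.0366]
tool_rot: [[0.236, 0.972, 0.021], [0.008, 0.02, -1.0], [-0.972, 0.236, -0.003]]
wrist_force: [0.5, -0.0, -0.8]
grip_width: 0.638
```

```bash
python3 shot.py w16; python3 - <<'E'
from h import *
z=np.load('pics/w16.npz');a=(z['R'],z['p']);im=z['im']
cv2.imwrite('pics/w16c.png',cv2.resize(im[160:325,180:335],None,fx=4,fy=3.6,interpolation=2))
P=cloud('wrist',z['d'],*a);X,Y,Z=[P[...,i]*1000 for i in range(3)]
m=(Z>45)&(Z<62)&(abs(Y+176)<24)&(X<615)&(X>500)
k=np.linalg.lstsq(np.c_[X[m],Y[m],np.ones(m.sum())],Z[m],rcond=None)[0];print('plane',k,k@[570,-176,1],'rear edge',[np.percentile(X[m&(abs(Y-y)<3)],99.5).round(1) for y in(-195,-176,-157)])
m=(Z>45)&(Z<62)&(abs(Y+176)<35)&(X<615)&(X>500)
for x in range(580,602,4):
    w=m&(abs(X-x)<2);print(x,Y[w].min().round(1),Y[w].max().round(1))
m=(Z>22)&(Z<40)&(X>575)&(X<625)&(abs(Y+176)<45)
for vv in range(160,205,3):
    q=np.where(m[vv])[0]
    if len(q): print(vv,q.min(),q.max(),P[vv,q.min()].round(4),P[vv,q.max()].round(4))
E
```

```text
18.65 [ 0.5745 -0.175   0.0366] [[0.236, 0.972, 0.021], [0.008, 0.02, -1.0], [-0.972, 0.236, -0.003]]
plane [-2.70382713e-04 -1.57513232e-03  5.67866654e+01] 56.90977058194581 rear edge [np.float64(604.8), np.float64(604.8), np.float64(604.9)]
580 -210.6 -141.0
584 -210.9 -141.0
588 -203.7 -148.1
592 -203.3 -148.0
596 -203.3 -148.0
600 -203.6 -147.8
163 314 324 [ 0.622  -0.2119  0.0228] [ 0.622  -0.2175  0.0262]
169 224 278 [ 0.6169 -0.155   0.0308] [ 0.6175 -0.1882  0.0324]
172 224 288 [ 0.615  -0.1551  0.0312] [ 0.6158 -0.1945  0.0312]
175 197 288 [ 0.6128 -0.1387  0.0319] [ 0.614  -0.1945  0.0311]
178 196 316 [ 0.611  -0.1384  0.0336] [ 0.6125 -0.2121  0.0297]
181 195 317 [ 0.6092 -0.138   0.0343] [ 0.6108 -0.212   0.0338]
184 195 316 [ 0.6073 -0.1377  0.0332] [ 0.609  -0.211   0.0359]
187 196 316 [ 0.6055 -0.1383  0.033 ] [ 0.6071 -0.2114  0.0343]
190 196 315 [ 0.6037 -0.1386  0.0344] [ 0.6053 -0.2109  0.0341]
193 196 315 [ 0.6019 -0.1386  0.0339] [ 0.6035 -0.2108  0.0349]
196 196 315 [ 0.6    -0.1384  0.0329] [ 0.6016 -0.2109  0.0344]
199 196 315 [ 0.5983 -0.1387  0.0346] [ 0.5998 -0.2111  0.034 ]
202 196 315 [ 0.5964 -0.1387  0.0343] [ 0.598  -0.2109  0.035 ]
```

View pics/w16c.png

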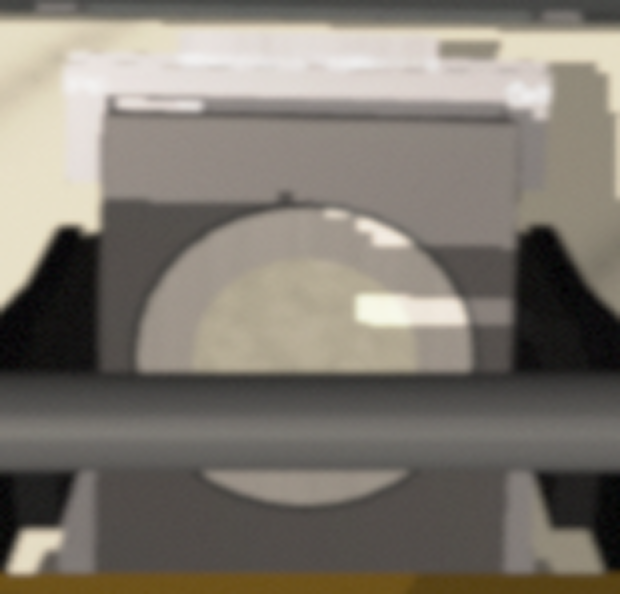

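The carrier is level and square, y error -0.9 mm, and the rear gap to the lip is about 1.5 mm too small. Correct and lower into the nest.

Call:
{"name": "apply_moves", "arguments": {
  "plan": [-1,-0.002,0.0009,0,0,0,0,-1,-0.002,0.0009,-0.005,0,0,0,-1,-0.002,0.0009,-0.009,0,0,0,-1,-0.002,0.0009,-0.012,0,0,0,-1,-0.002,0.0009,-0.014,0,0,0,-1,-0.002,0.0009,-0.0155,0,0,0,-1,-0.002,0.0009,-0.0155,0,0,0]
}}

```text
t: 19.4
eef_pos: [0.5722, -0.1741, 0.0204]
tool_rot: [[0.235, 0.972, 0.02], [0.008, 0.019, -1.0], [-0.972, 0.235, -0.004]]
wrist_force: [-0.4, 2.1, 4.2]
grip_width: 0.64
```

```bash
python3 shot.py w17; cat > nest.py <<'E'
from h import *
import sys
f=sys.argv[1];z=np.load(f'pics/{f}.npz');a=(z['R'],z['p']);im=z['im']
cv2.imwrite(f'pics/{f}c.png',cv2.resize(im[150:325,180:335],None,fx=4,fy=3.4,interpolation=2))
P=cloud('wrist',z['d'],*a);X,Y,Z=[P[...,i]*1000 for i in range(3)]
m=(Z>37.5)&(Z<47)&(abs(Y+175.5)<22)&(X<615)&(X>525)
k=np.linalg.lstsq(np.c_[X[m],Y[m],np.ones(m.sum())],Z[m],rcond=None)[0];print('plane',k.round(4),k@[567,-176,1],'rear',[np.percentile(X[m&(abs(Y-y)<3)],99.5).round(1) for y in(-195,-176,-157)],'front',[np.percentile(X[m&(abs(Y-y)<3)],.5).round(1) for y in(-195,-176,-157)])
m=(Z>38.2)&(Z<47)&(abs(Y+175.5)<34)&(X<615)&(X>500)
for x in range(588,604,4):
    w=m&(abs(X-x)<2);print(x,Y[w].min().round(1),Y[w].max().round(1))
m=(Z>22)&(Z<37)&(X>575)&(X<625)&(abs(Y+176)<45)
q=[(P[vv,np.where(m[vv])[0].min()],P[vv,np.where(m[vv])[0].max()]) for vv in range(150,230) if m[vv].sum()>60]
print('lips',np.median(np.array(q),0).round(4).tolist() if q else '')
E
python3 nest.py w17
```

```text
19.4 [ 0.5722 -0.1741  0.0204] [[0.235, 0.972, 0.02], [0.008, 0.019, -1.0], [-0.972, 0.235, -0.004]]
plane [-0.00000e+00 -6.00000e-04  4.07141e+01] 40.81837268069215 rear [np.float64(602.3), np.float64(602.5), np.float64(602.6)] front [np.float64(534.1), np.float64(533.6), np.float64(533.3)]
588 -202.4 -147.1
592 -202.3 -147.0
596 -202.8 -147.0
600 -202.6 -146.9
lips [[0.6093, -0.1386, 0.0338], [0.6108, -0.2111, 0.0335]]
```

View pics/w17c.png

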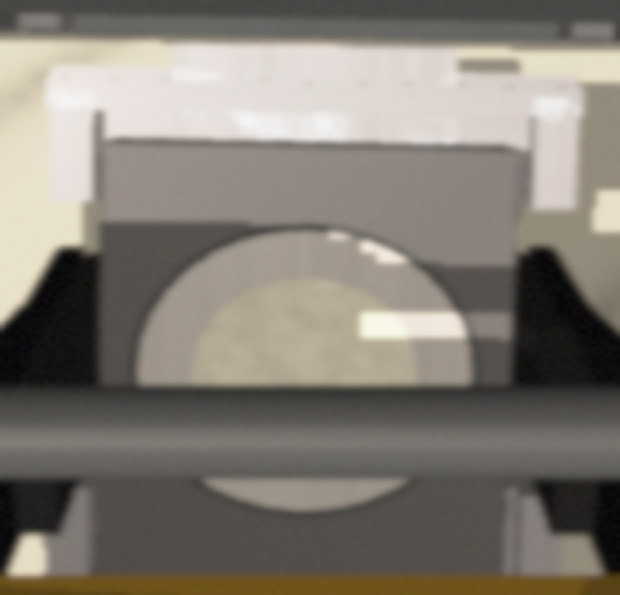

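The carrier is down between the lips: top at 40.8 mm, slope <0.001, y matches the nest to 0.1 mm, and an upward force of 4 N shows it's bearing. Let go.

Call:
{"name": "apply_moves", "arguments": {
  "plan": [1,0,0,0,0,0,0,1,0,0,0,0,0,0,1,0,0,0,0,0,0,1,0,0,0,0,0,0,1,0,0,0,0,0,0]
}}

```text
t: 19.95
eef_pos: [0.5716, -0.1741, 0.0198]
tool_rot: [[0.234, 0.972, 0.021], [0.009, 0.019, -1.0], [-0.972, 0.234, -0.004]]
wrist_force: [0.5, 0.0, -0.5]
grip_width: 0.969
```

```bash
python3 shot.py w18; python3 nest.py w18
```

```text
19.95 [ 0.5716 -0.1741  0.0198] [[0.234, 0.972, 0.021], [0.009, 0.019, -1.0], [-0.972, 0.234, -0.004]]
plane [-2.00000e-04 -1.10000e-03  4.07403e+01] 40.80571073569859 rear [np.float64(602.4), np.float64(602.5), np.float64(602.6)] front [np.float64(533.9), np.float64(533.5), np.float64(531.3)]
588 -202.2 -146.6
592 -202.1 -146.4
596 -202.6 -146.7
600 -202.5 -147.0
lips [[0.609, -0.1387, 0.0335], [0.6106, -0.2111, 0.0336]]
```

View pics/w18c.png

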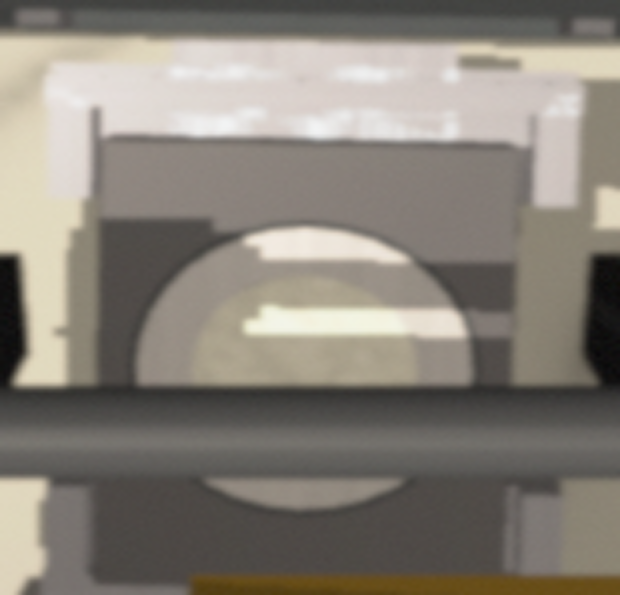

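Released, flat and inside the lips at crop (100–530,140). Rise, straighten to about 5° tilt, and check from above.

Call:
{"name": "apply_moves", "arguments": {
  "plan": [1,0,0,0.03,0,0,0,1,-0.006,0,0.07,0,0,0,1,-0.012,0,0.12,0,0,0,-1,-0.02,-0.001,0.17,0,0.07,-0.01,-1,-0.03,-0.001,0.17,0,0.14,-0.02,-1,-0.03,-0.001,0.17,0,0.14,-0.02,-1,-0.03,-0.001,0.17,0,0.14,-0.02]
}}

```text
t: 20.7
eef_pos: [0.5411, -0.1744, 0.1891]
tool_rot: [[0.096, 0.995, 0.001], [0.006, -0.0, -1.0], [-0.995, 0.096, -0.006]]
wrist_force: [-0.5, 0.1, 0.1]
grip_width: 0.724
```

```bash
python3 shot.py w19; python3 nest.py w19; python3 - <<'E'
from h import *
z=np.load('pics/w19.npz');P=cloud('wrist',z['d'],z['R'],z['p'])
cv2.imwrite('pics/w19o.png',cv2.resize(ortho(z['im'],z['R'],z['p'],.036,.46,.63,-.25,-.10),None,fx=1.7,fy=1.7))
E
```

```text
20.7 [ 0.5411 -0.1744  0.1891] [[0.096, 0.995, 0.001], [0.006, -0.0, -1.0], [-0.995, 0.096, -0.006]]
plane [-5.00000e-04 -1.20000e-03  4.08685e+01] 40.793817548301995 rear [np.float64(601.7), np.float64(601.6), np.float64(602.6)] front [np.float64(531.0), np.float64(531.1), np.float64(531.1)]
588 -202.0 -146.5
592 -201.9 -146.5
596 -201.9 -146.6
600 -201.8 -146.7
lips
```

View pics/w19.png

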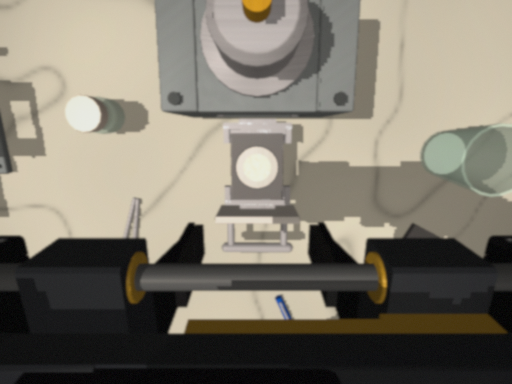

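View pics/w19o.png

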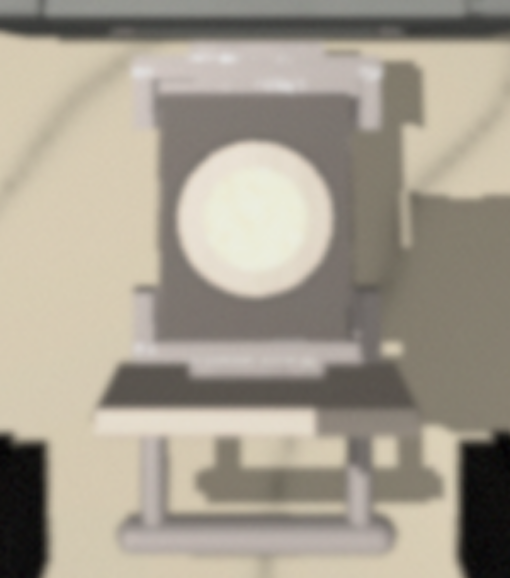

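The carrier lies square between all four corner lips in the ortho view (160–355 × 93–342). It's ~2.5 mm towards the front lip, within tolerance. Now shut the fingers and go down in front of the handle bar at ortho (256,533).

Call:
{"name": "apply_moves", "arguments": {
  "plan": [-1,-0.05,-0.001,-0.02,0,0,0,-1,-0.101,-0.001,-0.04,0,0,0,-1,-0.101,-0.001,-0.04,0,0,0,-1,-0.101,-0.001,-0.07,0,0,0,-1,-0.101,-0.001,-0.11,0,0,0,-1,-0.101,-0.001,-0.14,0,0,0,-1,-0.101,-0.001,-0.16,0,0,0,-1,-0.101,-0.001,-0.16,0,0,0]
}}

```text
t: 21.55
eef_pos: [0.4386, -0.1746, 0.0267]
tool_rot: [[0.09, 0.996, -0.001], [0.01, -0.002, -1.0], [-0.996, 0.09, -0.01]]
wrist_force: [-0.2, -0.2, -0.7]
grip_width: 0.02
```

```bash
python3 shot.py w20;python3 -c "
from plant import *;s=sense();print(s['qpos'].round(3))"
```

```text
21.55 [ 0.4386 -0.1746  0.0267] [[0.09, 0.996, -0.001], [0.01, -0.002, -1.0], [-0.996, 0.09, -0.01]]
[-0.658  0.672  2.019  0.168  0.388  0.76 ]
```

View pics/w20.png

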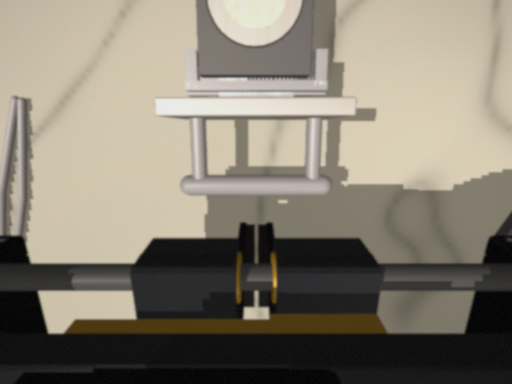

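Shut fingers are centred at (257,240) before the bar (257,186). Push along +x.

Call:
{"name": "apply_moves", "arguments": {
  "plan": [-1,0.01,0,0,0,0,0,-1,0.018,0,0,0,0,0,-1,0.024,0,0,0,0,0,-1,0.031,0,0,0,0,0,-1,0.04,0,0,0,0,0,-1,0.05,0,0,0,0,0,-1,0.06,0,0,0,0,0,-1,0.07,0,0,0,0,0]
}}

```text
t: 22.4
eef_pos: [0.5115, -0.1759, 0.03]
tool_rot: [[0.096, 0.995, 0.0], [0.005, -0.0, -1.0], [-0.995, 0.096, -0.005]]
wrist_force: [-3.0, 0.4, 2.1]
grip_width: 0.008
```

Call:
{"name": "apply_moves", "arguments": {
  "plan": [-1,0.01,0,0,0,0,0,-1,0.02,0,0,0,0,0,-1,0.03,0,0,0,0,0,-1,0.038,0,0,0,0,0,-1,0.046,0,0,0,0,0,-1,0.052,0,0,0,0,0,-1,0.056,0,0,0,0,0]
}}

```text
t: 23.1
eef_pos: [0.5609, -0.175, 0.0291]
tool_rot: [[0.083, 0.997, 0.004], [0.009, 0.003, -1.0], [-0.997, 0.083, -0.008]]
wrist_force: [-20.5, -7.0, 12.2]
grip_width: 0.007
```

```bash
python3 shot.py w21
```

```text
23.1 [ 0.5609 -0.175   0.0291] [[0.083, 0.997, 0.004], [0.009, 0.003, -1.0], [-0.997, 0.083, -0.008]]
```

View pics/w21.png

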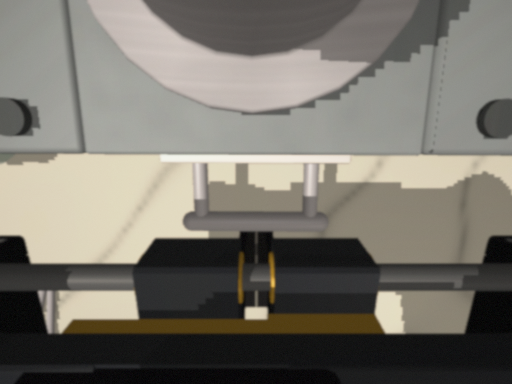

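A force of 20 N: either home or blocked. I'll measure panel and handle.

```bash
python3 - <<'E'
from h import *
z=np.load('pics/w21.npz');P=cloud('wrist',z['d'],z['R'],z['p']);X,Y,Z=[P[...,i]*1000 for i in range(3)]
for f in('w20','w21'):
    z=np.load(f'pics/{f}.npz');P=cloud('wrist',z['d'],z['R'],z['p']);X,Y,Z=[P[...,i]*1000 for i in range(3)]
    m=(Z>57)&(Z<67)&(abs(Y+176)<43)&(X>480)&(X<640)
    print(f,'panel top',m.sum(),np.percentile(X[m],[1,50,99]).round(1),np.percentile(Y[m],[1,99]).round(1))
    m=(Z>40)&(Z<49)&(abs(Y+176)<20)&(abs(Y+176)>8)&(X>z['p'][0]*1000+5)&(X<z['p'][0]*1000+48)
    print('handle',m.sum(),np.percentile(X[m],[2,50,98]).round(1))
    m=(Z>108)&(Z<120)&(X>600)&(abs(Y+176)<60)
    if m.sum(): print('counter front',np.percentile(X[m],.5).round(1))
E
```

```text
w20 panel top 3745 [510.3 514.1 518. ] [-217.8 -133.8]
handle 965 [448.8 475.9 480.5]
w21 panel top 1807 [568.1 613.4 615.6] [-217.6 -133.9]
handle 872 [571.7 578.2 582.2]
counter front 620.8
```

The handle travelled 102.3 mm, and the panel's back (≈620.3) now meets the counter's face (620.8), so it's at the stop. Retreat and check everything.

Call:
{"name": "apply_moves", "arguments": {
  "plan": [-1,-0.02,0,0,0,0,0,-1,-0.05,0,0,0,0,0,-1,-0.08,0,0.02,0,0,0,-1,-0.08,0,0.07,0,0,0,-1,-0.05,0,0.12,0,0,0,-1,-0.03,0,0.17,0,0,0,-1,-0.03,0,0.2,0,0,0,-1,-0.03,0,0.2,0,0,0]
}}

```text
t: 23.95
eef_pos: [0.5427, -0.1788, 0.2373]
tool_rot: [[0.112, 0.994, 0.0], [-0.004, 0.001, -1.0], [-0.994, 0.112, 0.004]]
wrist_force: [0.0, 0.0, 0.1]
grip_width: -0.0
```

```bash
python3 shot.py w22; python3 - <<'E'
from h import *
z=np.load('pics/w22.npz');P=cloud('wrist',z['d'],z['R'],z['p']);X,Y,Z=[P[...,i]*1000 for i in range(3)]
m=(Z>57)&(Z<67)&(abs(Y+176)<43)&(X>480)&(X<640)
print('panel top',m.sum(),np.percentile(X[m],[1,50,99]).round(1))
m=(Z>40)&(Z<49)&(abs(Y+176)<25)&(X>540)&(X<600);print('handle',m.sum(),np.percentile(X[m],[2,50,98]).round(1))
s,d=get_image('scene');cv2.imwrite('pics/s22.png',s)
t,d=get_image('top');cv2.imwrite('pics/t22.png',t)
E
```

```text
23.95 [ 0.5427 -0.1788  0.2373] [[0.112, 0.994, 0.0], [-0.004, 0.001, -1.0], [-0.994, 0.112, 0.004]]
panel top 522 [612.3 615.7 619. ]
handle 364 [571.6 576.9 581.6]
```

View pics/w22.png

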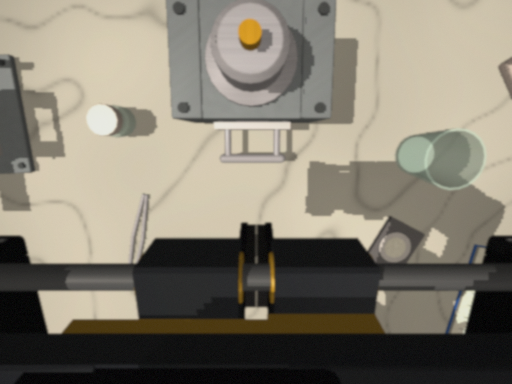

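View pics/s22.png

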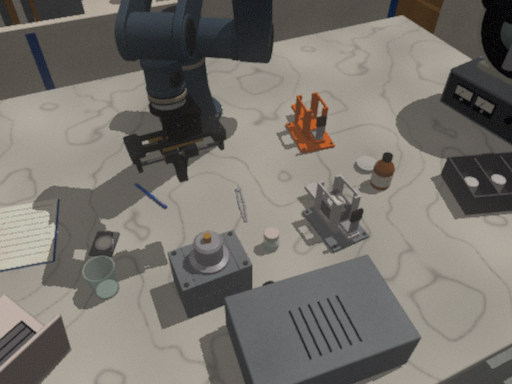

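View pics/t22.png

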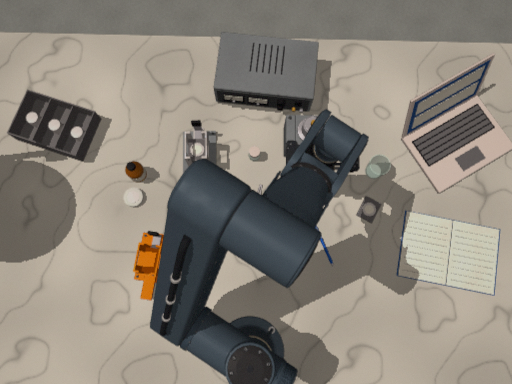

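The bystanders look unmoved and the chute stack is in place. But the 20 N had sideways and upward parts, and the wrist camera was close over the detector. I'll check that the drawer is truly at its stop.

```bash
python3 - <<'E'
from h import *
z=np.load('pics/w21.npz');P=cloud('wrist',z['d'],z['R'],z['p']);d=z['d']
print('w21 min depth upper',d[:150][d[:150]>0].min(),'det top z',np.percentile(P[:150,200:320,2],[50,99]).round(4))
z=np.load('pics/w22.npz');P=cloud('wrist',z['d'],z['R'],z['p'])
cv2.imwrite('pics/w22c.png',cv2.resize(z['im'][95:170,160:340],None,fx=4.2,fy=4.2,interpolation=2))
for u in (222,240,275,285): print(u,[(v,(P[v,u]*1000).round(0).tolist()) for v in range(114,132,1)])
E
```

```text
w21 min depth upper 0.050003815 det top z [0.1261 0.1981]
222 [(114, [624.0, -147.0, 116.0]), (115, [623.0, -147.0, 115.0]), (116, [622.0, -147.0, 115.0]), (117, [622.0, -147.0, 116.0]), (118, [621.0, -147.0, 115.0]), (119, [621.0, -145.0, 96.0]), (120, [621.0, -143.0, 74.0]), (121, [622.0, -138.0, 27.0]), (122, [619.0, -142.0, 62.0]), (123, [618.0, -142.0, 62.0]), (124, [617.0, -141.0, 62.0]), (125, [616.0, -141.0, 62.0]), (126, [615.0, -141.0, 62.0]), (127, [613.0, -141.0, 62.0]), (128, [612.0, -141.0, 63.0]), (129, [612.0, -138.0, 33.0]), (130, [611.0, -135.0, 2.0]), (131, [610.0, -135.0, 1.0])]
240 [(114, [624.0, -165.0, 116.0]), (115, [623.0, -165.0, 115.0]), (116, [622.0, -165.0, 116.0]), (117, [622.0, -165.0, 115.0]), (118, [621.0, -165.0, 116.0]), (119, [621.0, -164.0, 95.0]), (120, [621.0, -163.0, 74.0]), (121, [621.0, -161.0, 31.0]), (122, [619.0, -162.0, 63.0]), (123, [618.0, -162.0, 62.0]), (124, [617.0, -162.0, 63.0]), (125, [616.0, -162.0, 62.0]), (126, [615.0, -162.0, 62.0]), (127, [613.0, -162.0, 63.0]), (128, [612.0, -162.0, 62.0]), (129, [612.0, -161.0, 32.0]), (130
[... 452 characters left out ...]
), (127, [613.0, -202.0, 62.0]), (128, [612.0, -202.0, 62.0]), (129, [612.0, -203.0, 45.0]), (130, [610.0, -203.0, 44.0]), (131, [609.0, -203.0, 44.0])]
285 [(114, [624.0, -208.0, 115.0]), (115, [624.0, -208.0, 115.0]), (116, [623.0, -208.0, 114.0]), (117, [622.0, -208.0, 115.0]), (118, [621.0, -208.0, 115.0]), (119, [621.0, -210.0, 97.0]), (120, [621.0, -212.0, 75.0]), (121, [622.0, -217.0, 26.0]), (122, [619.0, -213.0, 65.0]), (123, [618.0, -213.0, 62.0]), (124, [617.0, -213.0, 63.0]), (125, [616.0, -213.0, 64.0]), (126, [615.0, -213.0, 61.0]), (127, [613.0, -213.0, 63.0]), (128, [612.0, -214.0, 61.0]), (129, [612.0, -216.0, 34.0]), (130, [611.0, -220.0, 0.0]), (131, [610.0, -220.0, 1.0])]
```

View pics/w22c.png

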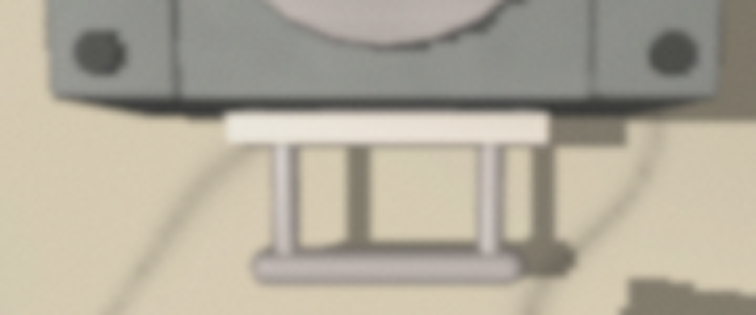

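There may be a 1–2 mm gap left between panel and face, and the camera was close to the detector. I'll push again with more tilt (camera further back) to make sure.

Call:
{"name": "apply_moves", "arguments": {
  "plan": [-1,-0.03,0.002,-0.04,0,-0.08,0,-1,-0.03,0.002,-0.08,0,-0.16,0,-1,-0.03,0.002,-0.12,0,-0.16,0,-1,-0.03,0.002,-0.16,0,-0.16,0,-1,-0.03,0.002,-0.19,0,-0.16,0,-1,-0.03,0.002,-0.209,0,-0.16,0,-1,-0.03,0.002,-0.209,0,-0.16,0]
}}

```text
t: 24.8
eef_pos: [0.5035, -0.1722, 0.0167]
tool_rot: [[0.246, 0.969, -0.001], [0.011, -0.003, -1.0], [-0.969, 0.246, -0.011]]
wrist_force: [-0.0, 0.6, 1.5]
grip_width: 0.005
```

Call:
{"name": "apply_moves", "arguments": {
  "plan": [-1,0.02,0,0,0,0,0,-1,0.035,0,0,0,0,0,-1,0.045,0,0,0,0,0,-1,0.05,0,0,0,0,0,-1,0.053,0,0,0,0,0]
}}

```text
t: 25.3
eef_pos: [0.5596, -0.1739, 0.0212]
tool_rot: [[0.253, 0.967, 0.001], [0.005, -0.0, -1.0], [-0.967, 0.253, -0.005]]
wrist_force: [1.2, 0.7, -0.4]
grip_width: 0.004
```

Call:
{"name": "apply_moves", "arguments": {
  "plan": [-1,0.004,0,0,0,0,0,-1,0.007,0,0,0,0,0,-1,0.01,0,0,0,0,0,-1,0.01,0,0,0,0,0]
}}

```text
t: 25.7
eef_pos: [0.5644, -0.1723, 0.0197]
tool_rot: [[0.245, 0.97, 0.002], [0.01, -0.0, -1.0], [-0.969, 0.245, -0.01]]
wrist_force: [-11.6, -3.6, 3.6]
grip_width: 0.004
```

Call:
{"name": "apply_moves", "arguments": {
  "plan": [-1,0.003,0,0,0,0,0,-1,0.003,0,0,0,0,0,-1,0.003,0,0,0,0,0]
}}

```text
t: 26.0
eef_pos: [0.5647, -0.1716, 0.0191]
tool_rot: [[0.241, 0.971, 0.003], [0.012, -0.0, -1.0], [-0.97, 0.241, -0.012]]
wrist_force: [-18.4, -5.7, 7.0]
grip_width: 0.003
```

A hard stop again at the same place (3 mm more command moved it 0.3 mm, +7 N), so the drawer is home. Retreat, rise, and look at the chute once more.

Call:
{"name": "apply_moves", "arguments": {
  "plan": [-1,-0.02,0,0,0,0,0,-1,-0.05,0,0,0,0,0,-1,-0.08,0,0.03,0,0,0,-1,-0.08,0,0.08,0,0.1,0,-1,-0.06,0,0.13,0,0.2,0,-1,-0.03,0.03,0.18,0,0.24,0,-1,0,0.07,0.22,0,0.24,0,-1,0.03,0.11,0.25,0,0.24,0]
}}

```text
t: 26.8
eef_pos: [0.5718, -0.1034, 0.2301]
tool_rot: [[0.019, 1.0, -0.002], [0.003, -0.002, -1.0], [-1.0, 0.019, -0.003]]
wrist_force: [0.9, -0.1, -0.5]
grip_width: 0.003
```

```bash
python3 shot.py w23; python3 - <<'E'
from h import *
z=np.load('pics/w23.npz');P=cloud('wrist',z['d'],z['R'],z['p']);X,Y,Z=[P[...,i]*1000 for i in range(3)]
m=(Z>57)&(Z<67)&(abs(Y+176)<43)&(X>600)&(X<640);print('panel',m.sum(),np.percentile(X[m],[1,50,99]).round(1))
s,d=get_image('top');P=cloud('top',d)
cv2.imwrite('pics/t23.png',s)
ux=np.array([.9989,.046]);uy=np.array([-.046,.9989])
C=(P[...,:2]-[.6177,.181]);cx=C@ux*1000;cy=C@uy*1000;zz=P[...,2]*1000
m=(abs(cx)<28)&(abs(cy)<22)&(zz>60)&(zz<100);print('stack top',m.sum(),np.median(zz[m]))
m=(abs(cy)<15)&(zz>95)&(zz<130)&(cx>50)&(cx<95);print('tab',m.sum(),np.median(cx[m]))
E
```

```text
26.8 [ 0.5718 -0.1034  0.2301] [[0.019, 1.0, -0.002], [0.003, -0.002, -1.0], [-1.0, 0.019, -0.003]]
panel 230 [612.4 613.7 614.9]
stack top 229 79.92636392569396
tab 55 72.57830436883349
```

View pics/w23.png

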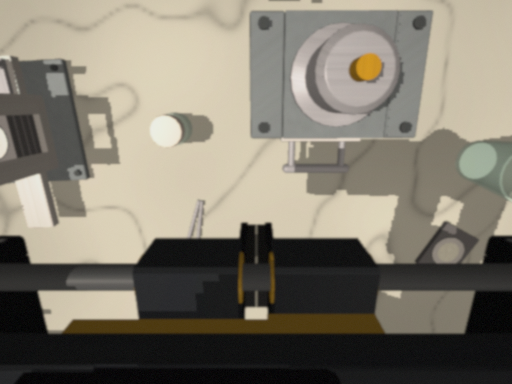

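View pics/t23.png

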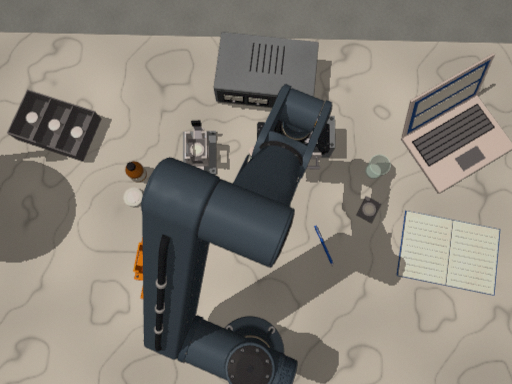

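```bash
python3 - <<'E'
from h import *
P=cloud('top',np.load('pics/top0.npy'))
ux=np.array([.9989,.046]);uy=np.array([-.046,.9989])
C=(P[...,:2]-[.6177,.181]);cx=C@ux*1000;cy=C@uy*1000;zz=P[...,2]*1000
m=(abs(cy)<15)&(zz>95)&(zz<130)&(cx>50)&(cx<95);print('tab before',m.sum(),np.median(cx[m]))
m=(abs(cx)<28)&(abs(cy)<22)&(zz>60)&(zz<100);print('stack top before',np.median(zz[m]))
print(hand_in())
E
```

```text
tab before 53 73.28272250137263
stack top before 89.9921625126342
the job is handed in; nothing more can be done
None
```

The next sample is loaded: the lowest carrier is in the drawer's nest and the drawer is pushed fully home. The job is handed in, with no verdict shown.

**What I did:** I pulled the ejector to its stop and let it return, which put the lowest carrier about 17 mm out past the gate. I drew that carrier out, re-gripped it at its middle on the tongue, set it flat in the nest and pushed the drawer home by its handle.

**What went wrong on the way:**
- **First pull:** it failed because the 25° tilt ran the wrist into a singularity. The last joint read 2.854 rad against its 2.85 limit, and the pads slid off. The carrier stayed flat, about 41 mm out, and the stack above leaned only slightly. I re-gripped at 13.5° and it came out cleanly.
- **Drawer push:** the first push stopped at about 20 N with the camera close over the detector. I pushed again with more tilt and met a firm stop at the same place.

**Last checks:**
- **Carrier:** flat to about 0.001 rad and square in the nest after release. It sat about 2.5 mm towards the front lip by one measure and under 1 mm by another, both within the 5.5 mm allowed. It could not be seen after the drawer went home.
- **Drawer:** the panel's back is within about 1–2 mm of the counter's face. The handle moved only about 102 mm, so either the drawer did not start at the full 112 mm, or it stops short; I took the firm stop as home.
- **Stack:** its top is 10 mm lower than at the start. It was level when the wrist camera last saw it.
- **Ejector:** the tab is within about 1 mm of its starting position.
- **Bystanders:** none looked moved in the last pictures, but I did not measure them.

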